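Thickness reading beside a weld

ROBOT

A 6-joint arm with a two-finger parallel gripper is mounted at the origin on a cart in front of the work surface, level with it; the furniture and walls round the work are solid. World frame = base frame: x ahead of the robot, y to its left, z up, the work surface at z = 0. Lengths are in m, angles in rad, forces in N, time in s.
With the tool pointing down it reaches from about 0.3 to 0.875 m from the base axis. Payload 6.4 kg.
Tool frame: the origin (TCP) lies on the centre line of the jaws, within the pads' length; the fingertips stand 14 mm ahead of it and the grasp point (between the pads) lies 5 mm behind it; z points along the fingers, y is the direction in which the jaws open and shut (so a half turn about z gives the same grasp; the last joint's range is limited). The gripper opens to 85 mm and grips with 20 to 120 N. Pads are 22 mm wide; open, the fingers measure 114 mm over their backs; the gripper's body (76 mm by 85 mm) begins 54 mm behind the grasp point. The pads swing forward as they close: fully open they stand 13 mm farther back than shut.
Start: joints at [-1.501, 0.181, 1.607, -0, 1.354, -0.206], TCP at [0.157, -0.553, 0.245] pointing down, gripper open.
Joint ranges: [-2.99, 2.99], [-0.89, 2.07], [0.3, 2.58], [-1.14, 4.28], [0, 2.63], [-3.12, 3.12]. Speed limits (rad/s): [2.57, 2.57, 3.01, 3.14, 3.14, 3.14].

INTERFACE

Orientations are given as a unit quaternion [w, x, y, z].
In Python, from bench import * gives the robot as it stands.
- The arm moves only by the tool servo_tool, never from a script. Its argument "plan" is a list that holds one entry, the list of rows, each a list of 5 numbers: the shift along the world's x, y, z in m, then the turn about the world's z in rad, then the gripper command: -1 is shut, 1 is fully open, values between are in proportion. In form: [[[tx, ty, tz, roll, claw], ...]]. A call has 1 to 8 rows; each row shifts and turns the commanded pose from where the row before left it; what a row does not reach is not made up. A row lasts 1/10 s, in which the tool goes at most 50 mm and 8.59 degrees, less where a joint would pass 70% of its speed; a pose out of reach is approached as far as the arm can. A call with a gripper value outside its range is refused whole. The fingers move at their own pace and stop on an object; the grip force is fixed at half the most. Time passes only in rows, so rows that do not move let the fingers close. It gives the time, the measured TCP pose, the force and the opening at its end, in the units of the state.
- get_obs(): the state, without advancing time (a new reading comes with each control period).
- camera(name): name is "scene" or "top" or "wrist"; returns a dict with "img" (400x640x3 uint8, blue, green, red), "camera_matrix" (3x3 intrinsics, pixels), "rvec" (rotation vector, rad) and "tvec" (3), from world to camera coordinates, as OpenCV has them. Camera axes: x right, y down, z forward; pixel columns grow to the right and rows downward; lengths in m; the calibration is good to about 2 mm. The wrist camera is an equidistant fisheye: a pixel r from the principal point sees the ray r / f radians off the axis. A picture is of the moment at which its call begins. There is no depth.
- hand_in(): hands the job in, once; it reports no verdict.
Trained networks look in a picture, given as the dict that the camera call returned (one of the last four; its "shot" number tells which), for a name from the list of things; names that differ only in an ending like _2 or _b are one class to them, and where a whole thing is asked for, a point or a joint stands for the part that bears it (a point fixed in the world has none). Each returns a list of dicts, best first, with "conf" (0 to 1); they miss things now and then, are a little off and sometimes report something else, mostly with a low value. They report only what shows in the picture. A call takes as long as a camera call. They do not tell look-alikes from the thing itself.
- trace(picture, thing): "mask" (400x640 bool, what is visible of it) and "rect" ([left, top, right, bottom] as shares, 0 to 1, of the picture: columns of its width, rows of its height, round what is visible of it).
- pinpoint(picture, thing): "centre" ([row, column] as shares, 0 to 1, of the picture: columns of its width, rows of its height: a listed point, or the origin of a listed thing).
The state is a dict: "time_s": time; "q": joint angles; "dq": joint speeds; "joint_efforts": joint torques, N m; "eef_pos": TCP position; "eef_rot": TCP orientation; "wrist_force": force on the tool from outside, world axes, zero at the start; "torque": the same for the moment, N m; "opening": opening from 0.0 (shut) to 1.0 (fully open).
Only numpy, scipy, OpenCV 4.12 (cv2) and the standard library are available. Lean on these libraries where they do the work, as an engineer would, in place of code of your own. Each camera call takes 0.05 s, during which the arm holds its last target.

TASK

First press the blue nozzle cap of the couplant bottle right down and let it spring fully back up. Then take the probe out of its stand and set its tip inside the red ring on the sloping plate, the probe square to the plate, pressing gently so that the sprung tip is about half pushed in. Finish while still holding it there, steady, and leave the other things on the table where they are.

Things in the scene. Friction and masses are not known exactly. Their poses are not given: they have to be found in the camera images.
- cradle: Fixed dark steel base, 150 x 130 x 10 mm, with aluminium posts that carry the grey sloping plate. Origin: centre of its underside, on the table. Its x axis points up the slope (horizontally), away from the low edge; z up. It may stand turned.
- plate: Grey plate fixed on the cradle, 120 mm along the slope x 112 across x 12 thick, sloping 20 degrees, low edge toward the robot. Origin: centre of its top face, 62 mm above the table. x up the slope, y across it, z square out of the top face. Weld bead 4 mm high across it at x=30 mm. Flat painted rings, 32 mm outside, 26 mm inside: red at x=-12, y=-26 mm; blue (not wanted) at x=-12, y=+26 mm.
- spot (a point): Centre of the red ring, on the plate's top face, about 58 mm above the table. The tip's axis should meet the plate here.
- bottle: White couplant bottle, 60 mm diameter, clamped in a fixed dark foot of 92 mm diameter, about 145 mm to the left (cradle's +y) of the plate. Origin: centre of its underside, on the table; z up; the nozzle points to its own -y, toward the plate.
- cap_top (a point): Centre of the flat top of the blue nozzle cap, a cylinder of 36 mm diameter and 18 mm height; 138 mm above the table when up. A nozzle 9 mm thick sticks out 30 mm from its axis.
- cap (a joint): Travel of the nozzle cap in m: 0 up, 0.010 right down. Straight down against a spring: 2 N to start, 6 N at the bottom.
- stand: Fixed probe stand: grey block 60 x 60 mm on a dark 86 x 86 x 8 mm foot, top face 50 mm above the table, with an upright square hole of 23 mm in the middle. Origin: centre of its underside; z up.
- stand_mouth (a point): Centre of the hole's mouth, in the stand's top face, 50 mm above the table.
- probe: Cordless probe, 120 g, upright in the stand, tip down. Round black handle 26 mm in diameter and 78 mm long with a yellow band at its foot; below it an aluminium nose of 20 mm diameter and 25 mm length, then the steel tip. Origin: on the axis at the shoulder under the handle, resting on the stand's top; z up the handle. Grip the handle at z = 20 to 65 mm. Lift it 45 mm to leave the stand.
- tip (a joint): How far the sprung tip is pushed into the probe, in m: 0 fully out, 0.010 fully in. The spring takes 1.5 N to start and 7.5 N when fully in (4.5 N at half).
- tip_face (a point): Centre of the flat end of the steel tip, 12 mm in diameter; on the probe's axis 39 mm below the probe's origin (away from the handle) while the tip is out.
- loupe: Bystander: loose black eye loupe, 39 mm diameter, 40 mm high, behind the work. Leave alone.
- domed_case: Bystander: loose small black domed case, 80 x 118 x 42 mm, behind the work. Leave alone.
Not all that is in view belongs to the job. Of the things shaped like the probe, the black one is meant.

How it is judged:
By the outcome, as a careful person would: the job done as asked, in the order asked, and still so for the second after the job is handed in, while the arm keeps its last pose, push and grip.
It also fails if it takes over 56 s, if anything falls off the work surface, if the arm or the gripper's body presses on something with over 40 N, if the wrist force passes 120 N, or if a joint passes its speed limit or range.

## Working session

There is one attempt and no reset: what is moved stays moved. The work goes in short steps, Python scripts to look and compute and a tool call to move; the robot and the scene stay as the last step left them, time stands still between calls to the robot, and variables do not carry over. Pictures are saved under pics/ and viewed, and the job is handed in when it is done.

Besides the shell and the picture viewer there is one more tool, called by a JSON object that holds its "name" and its "arguments", one argument or row to a line. servo_tool: Moves the arm, as the interface text tells. Its arguments: {"type":"object","properties":{"plan":{"type":"array"}},"required":["plan"]}

```bash
mkdir -p pics; ls
cat > h.py <<'E'
from bench import *
import numpy as np, cv2
def K(c): 
    R,_=cv2.Rodrigues(np.array(c["rvec"],float)); return np.array(c["camera_matrix"],float),R,np.array(c["tvec"],float).ravel()
def ray(c,u,v,fish=False):
    k,R,t=K(c); 
    x=(u-k[0,2])/k[0,0]; y=(v-k[1,2])/k[1,1]
    if fish:
        r=np.hypot(x,y); d=np.array([np.sin(r)*x/max(r,1e-9),np.sin(r)*y/max(r,1e-9),np.cos(r)])
    else: d=np.array([x,y,1.])
    o=-R.T@t; d=R.T@d; return o,d/np.linalg.norm(d)
def atz(c,u,v,z,fish=False):
    o,d=ray(c,u,v,fish); return o+d*(z-o[2])/d[2]
def proj(c,P,fish=False):
    k,R,t=K(c); p=R@np.array(P,float)+t
    if fish:
        r=np.hypot(p[0],p[1]); th=np.arctan2(r,p[2]); x,y=(p[:2]/max(r,1e-9))*th
    else: x,y=p[:2]/p[2]
    return np.array([k[0,0]*x+k[0,2],k[1,1]*y+k[1,2]])
def tri(rays):
    A=np.zeros((3,3));b=np.zeros(3)
    for o,d in rays:
        M=np.eye(3)-np.outer(d,d);A+=M;b+=M@o
    P=np.linalg.solve(A,b); return P,[float(np.linalg.norm((np.eye(3)-np.outer(d,d))@(P-o))) for o,d in rays]
E
python3 - <<'E'
from h import *
np.set_printoptions(precision=4,suppress=True)
print(get_obs())
for n in ["scene","top","wrist"]:
    c=camera(n); cv2.imwrite(f"pics/a_{n}.png",c["img"])
    k,R,t=K(c); print(n,c["shot"],k[0,0],k[0,2],k[1,2],-R.T@t)
    for th in ["cap_top","bottle","spot","stand_mouth","probe","tip_face","plate","cradle","stand"]:
        try: print(th,[(round(p["centre"][1]*640,1),round(p["centre"][0]*400,1),round(p["conf"],2)) for p in pinpoint(c,th)[:4]])
        except Exception as e: print(th,e)
E
```

```text
pics
{'time_s': 0.0, 'q': array([-1.5013,  0.1816,  1.608 ,  0.    ,  1.3538, -0.2063]), 'dq': array([-0.0002,  0.0018,  0.0002,  0.0027,  0.    , -0.0008]), 'joint_efforts': array([  0.0004, -44.488 , -35.1329,  -0.0003,   0.0092,   0.    ]), 'eef_pos': array([ 0.1566, -0.5527,  0.2444]), 'eef_rot': array([-0.0009,  0.9905,  0.1375,  0.0001]), 'wrist_force': array([0.1035, 0.3106, 0.4222]), 'torque': array([ 0.0247, -0.0274, -0.0543]), 'opening': 1.0002743406225614}
scene 1 479.69446658729595 316.40814253513287 196.05029325162855 [-0.0748  0.7438  0.9165]
cap_top [(355.1, 175.6, 0.61)]
bottle [(352.2, 214.1, 0.84)]
spot [(391.2, 174.7, 0.94)]
stand_mouth [(285.6, 253.0, 0.95)]
probe [(261.5, 287.8, 0.63), (286.6, 254.2, 0.51)]
tip_face []
plate [(383.7, 178.5, 0.84)]
cradle [(383.6, 194.3, 0.7), (310.9, 195.3, 0.46)]
stand [(286.8, 267.4, 0.83)]
top 2 427.9287447812453 322.33948013565185 201.45316776146873 [ 0.4677 -0.0244  1.3893]
cap_top [(361.7, 211.1, 0.68)]
bottle [(362.9, 215.5, 0.96), (405.4, 218.0, 0.69)]
spot [(417.3, 223.0, 0.79)]
stand_mouth [(272.2, 216.6, 0.65)]
probe [(272.0, 221.8, 0.63), (235.4, 225.5, 0.62)]
tip_face [(361.4, 215.9, 0.62)]
plate [(409.9, 216.1, 0.92)]
cradle [(404.2, 220.6, 0.97)]
stand [(270.9, 221.4, 0.68)]
wrist 3 309.70691628693146 321.09132523170257 196.0211450986499 [ 0.2301 -0.5333  0.375 ]
cap_top []
bottle []
spot []
stand_mouth []
probe []
tip_face []
plate []
cradle []
stand []
```

View pics/a_scene.png

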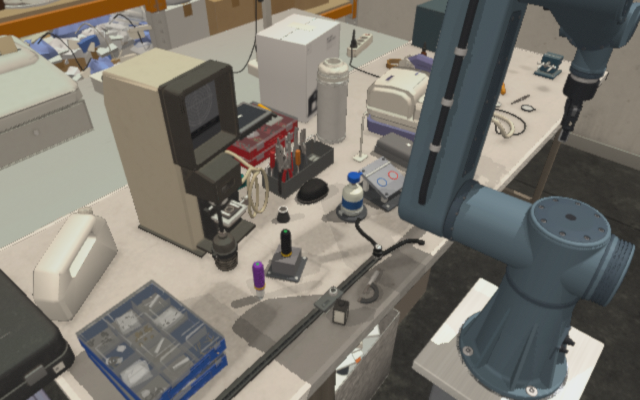

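View pics/a_top.png

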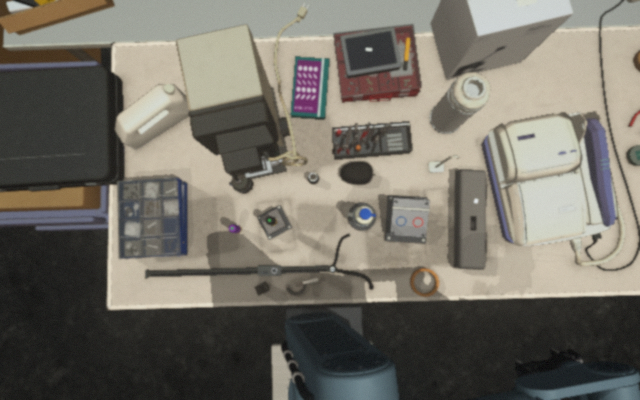

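Run:
```python
from h import *
a=cv2.imread("pics/a_scene.png")[120:330,210:480]; cv2.imwrite("pics/a_scene_c.png",cv2.resize(a,(780,600),interpolation=2))
a=cv2.imread("pics/a_top.png")[150:290,200:460]; cv2.imwrite("pics/a_top_c.png",cv2.resize(a,(780,420),interpolation=2))
```

```text
(no output)
```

View pics/a_scene_c.png

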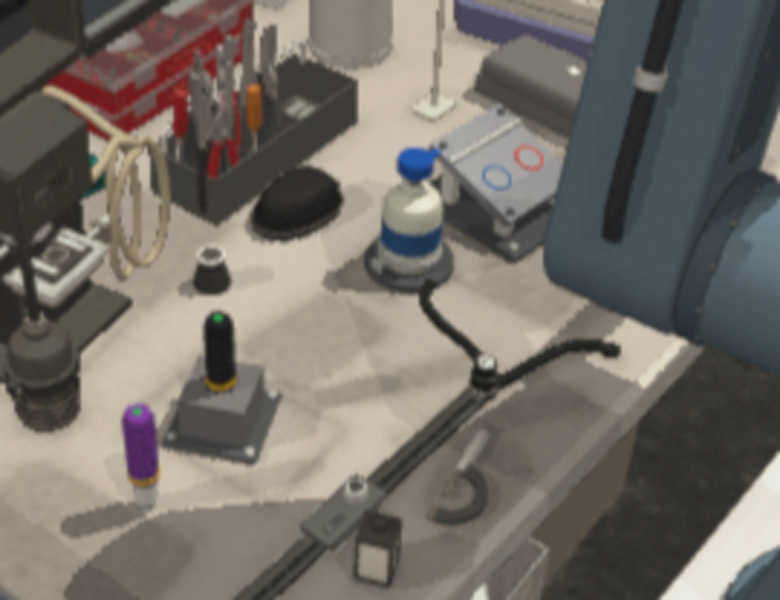

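View pics/a_top_c.png

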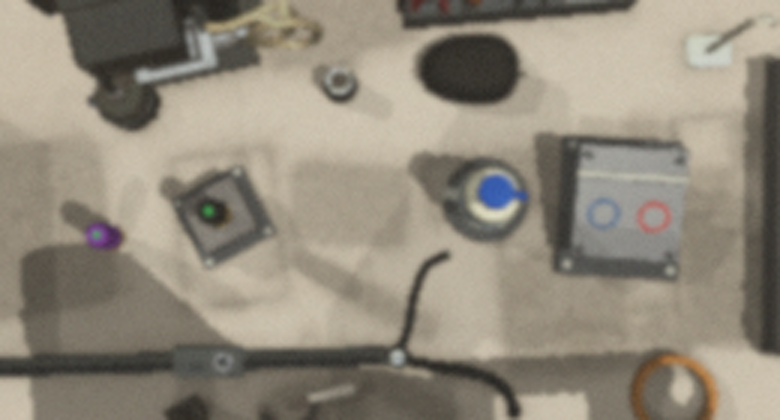

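Run:
```python
from h import *
np.set_printoptions(precision=4,suppress=True)
S=camera("scene");T=camera("top")
def both(n,z=None,i=(0,0)):
    out=[]
    for c in (S,T):
        p=pinpoint(c,n)
        if not p: print(n,"miss",c["shot"]); continue
        u,v=p[0]["centre"][1]*640,p[0]["centre"][0]*400
        out.append(ray(c,u,v))
        print(n,round(u,1),round(v,1),"conf",round(p[0]["conf"],2), atz(c,u,v,z))
    if len(out)==2: print("   tri",*tri(out))
for n,z in [("cap_top",.138),("bottle",0),("spot",.058),("plate",.062),("cradle",0),("stand_mouth",.05),("stand",0),("probe",.05)]: both(n,z)
# masks: cap, rings
for n,c,box in (("S",S,(330,150,380,200)),("T",T,(335,190,385,240))):
    hsv=cv2.cvtColor(c["img"],cv2.COLOR_BGR2HSV)
    m=cv2.inRange(hsv,(105,150,90),(125,255,255)); x0,y0,x1,y1=box
    k=np.zeros_like(m);k[y0:y1,x0:x1]=m[y0:y1,x0:x1]
    nl,l,st,ce=cv2.connectedComponentsWithStats(k); print(n,"blue",st[1:],ce[1:])
    mr=cv2.inRange(hsv,(0,60,100),(10,255,255))|cv2.inRange(hsv,(168,60,100),(180,255,255))
    x0,y0,x1,y1=(370,160,420,250)
    if n=="T":x0,y0,x1,y1=(385,195,435,245)
    k=np.zeros_like(mr);k[y0:y1,x0:x1]=mr[y0:y1,x0:x1]
    nl,l,st,ce=cv2.connectedComponentsWithStats(k); print(n,"red",st[1:],ce[1:])
    ys,xs=np.nonzero(k); 
    if len(xs): print((xs.min()+xs.max())/2,(ys.min()+ys.max())/2, atz(c,(xs.min()+xs.max())/2,(ys.min()+ys.max())/2,.058))
```

```text
cap_top 355.3 173.8 conf 0.47 [ 0.5474 -0.1463  0.138 ]
cap_top 367.5 213.9 conf 0.58 [ 0.5488 -0.1457  0.138 ]
   tri [ 0.5482 -0.1461  0.1377] [0.0007674546691420724, 0.0007674546691421696]
bottle 351.2 214.7 conf 0.82 [ 0.5423 -0.133  -0.    ]
bottle 361.6 216.7 conf 0.68 [ 0.5494 -0.1396  0.    ]
   tri [ 0.5491 -0.1409 -0.0089] [0.0009900257368968518, 0.0009900257368968388]
spot 395.7 173.7 conf 0.94 [ 0.5192 -0.3206  0.058 ]
spot 416.5 223.0 conf 0.57 [ 0.5211 -0.3042  0.058 ]
   tri [ 0.5163 -0.3049  0.068 ] [0.0051740224358050625, 0.00517402243580503]
plate 384.2 175.7 conf 0.96 [ 0.5368 -0.2836  0.062 ]
plate 409.7 213.1 conf 0.82 [ 0.5523 -0.2839  0.062 ]
   tri [ 0.5474 -0.289   0.0543] [0.0064267081357826765, 0.006426708135782646]
cradle 382.4 193.9 conf 0.93 [ 0.5304 -0.2751  0.    ]
cradle miss 5
stand_mouth 287.0 252.0 conf 0.69 [0.5415 0.1374 0.05  ]
stand_mouth 271.0 222.0 conf 0.72 [0.5386 0.1488 0.05  ]
   tri [0.5362 0.1459 0.0604] [0.0024105679282035867, 0.002410567928203561]
stand 286.7 269.5 conf 0.95 [0.5339 0.1484 0.    ]
stand 273.3 221.8 conf 0.6 [0.5417 0.1478 0.    ]
   tri [ 0.5397  0.1466 -0.005 ] [0.0028346627553189033, 0.0028346627553188166]
probe 258.1 284.6 conf 0.95 [0.5179 0.26   0.05  ]
probe 236.9 225.1 conf 0.63 [0.5323 0.2558 0.05  ]
   tri [0.5297 0.2556 0.0381] [0.004109843524351738, 0.004109843524351755]
S blue [[348 172  14  11  99]] [[353.8081 176.7778]]
S red [[388 171  10   9  38]] [[392.4211 174.9474]]
392.5 175.0 [ 0.5227 -0.3083  0.058 ]
T blue [[361 209  10   9  67]] [[364.8507 213.3731]]
T red [[412 217  12  11  51]] [[417.8627 221.8235]]
417.5 222.0 [ 0.5241 -0.3074  0.058 ]
```

{"name": "servo_tool", "arguments": {
  "plan": [
    [[0.036,0.032,0.005,-0.034,-1],[0.036,0.032,0.005,-0.034,-1],[0.036,0.032,0.005,-0.034,-1],[0.036,0.032,0.005,-0.034,-1],[0.036,0.032,0.005,-0.034,-1],[0.036,0.032,0.005,-0.034,-1],[0.036,0.032,0.005,-0.034,-1],[0.036,0.032,0,-0.034,-1]]
  ]
}}

```text
time_s: 3.2
eef_pos: [0.4462, -0.2961, 0.2815]
eef_rot: [0.001, 1.0, 0.001, 0.001]
wrist_force: [0.0, -0.7, -0.1]
opening: -0.002
```

Run:
```python
from h import *
np.set_printoptions(precision=4,suppress=True)
o=get_obs();print(o["eef_pos"],o["eef_rot"],o["dq"])
c=camera("wrist");cv2.imwrite("pics/b.png",c["img"]); np.savez("b.npz",**{k:c[k] for k in("img","camera_matrix","rvec","tvec")})
k,R,t=K(c);print(-R.T@t,R)
for n,z in [("cap_top",.138),("spot",.058),("plate",.062)]:
    for p in pinpoint(c,n):
        u,v=p["centre"][1]*640,p["centre"][0]*400; print(n,u,v,p["conf"],atz(c,u,v,z,True))
```

```text
[ 0.4462 -0.2961  0.2815] [0.0008 1.     0.0012 0.0007] [ 0.9312  0.2511 -0.2462 -0.0002 -0.0016  1.2613]
[ 0.5223 -0.2963  0.4113] [[ 0.0017 -1.     -0.0001]
 [-0.9557 -0.0017  0.2943]
 [-0.2943 -0.0004 -0.9557]]
cap_top 157.31199999999998 84.08 0.69 [ 0.5493 -0.1404  0.138 ]
spot 334.59200000000004 103.60000000000001 0.7 [ 0.5223 -0.3114  0.058 ]
plate 158.272 86.0 0.74 [ 0.5543 -0.0984  0.062 ]
plate 315.712 92.72 0.7 [ 0.5345 -0.2902  0.062 ]
```

View pics/b.png

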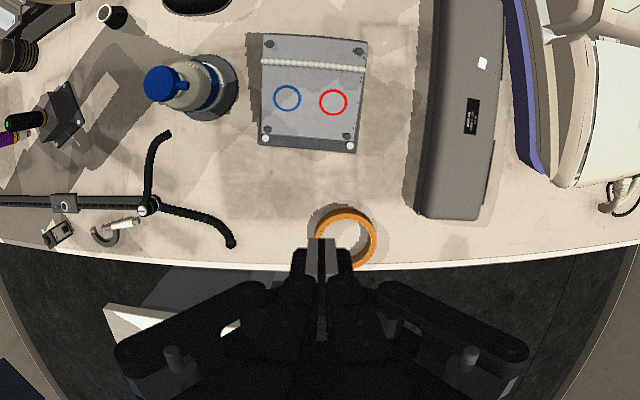

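```bash
python3 - <<'E'
from h import *
np.set_printoptions(precision=4,suppress=True)
c=dict(np.load("b.npz")); hsv=cv2.cvtColor(c["img"],cv2.COLOR_BGR2HSV)
red=cv2.inRange(hsv,(0,90,100),(10,255,255))|cv2.inRange(hsv,(168,90,100),(180,255,255))
blu=cv2.inRange(hsv,(100,90,60),(125,255,255))
P={}
for n,m,b in (("red",red,(312,82,355,122)),("blu",blu,(268,80,306,116)),("cap",blu,(135,60,185,110))):
    k=np.zeros_like(m);k[b[1]:b[3],b[0]:b[2]]=m[b[1]:b[3],b[0]:b[2]]
    ys,xs=np.nonzero(k)
    if n=="cap":
        print("cap",xs.mean(),ys.mean(),xs.min(),xs.max(),ys.min(),ys.max()); continue
    pts=np.array([atz(c,x,y,.058,True)[:2] for x,y in zip(xs,ys)])
    e=cv2.fitEllipse((pts*1000).astype(np.float32)); P[n]=np.array(e[0])/1000; print(n,xs.mean(),ys.mean(),P[n],e,len(xs))
d=P["blu"]-P["red"];print(d,np.linalg.norm(d),"yaw deg",np.degrees(np.arctan2(-d[0],d[1])))
E
python3 - <<'E'
import cv2
a=cv2.imread("pics/b.png")[20:170,120:380];cv2.imwrite("pics/b_c.png",cv2.resize(a,(780,450),interpolation=2))
E
```

```text
red 332.9442060085837 101.69098712446352 [ 0.5241 -0.3093] ((524.1026611328125, -309.2518005371094), (27.836763381958008, 29.581401824951172), 176.9824676513672) 233
blu 286.7821782178218 97.52475247524752 [ 0.529  -0.2572] ((529.03955078125, -257.2461853027344), (27.59657859802246, 29.532154083251953), 153.2934112548828) 202
cap 160.49211356466876 83.04837013669821 143 184 65 101
[0.0049 0.052 ] 0.05223941897941352 yaw deg -5.422833921979028
```

View pics/b_c.png

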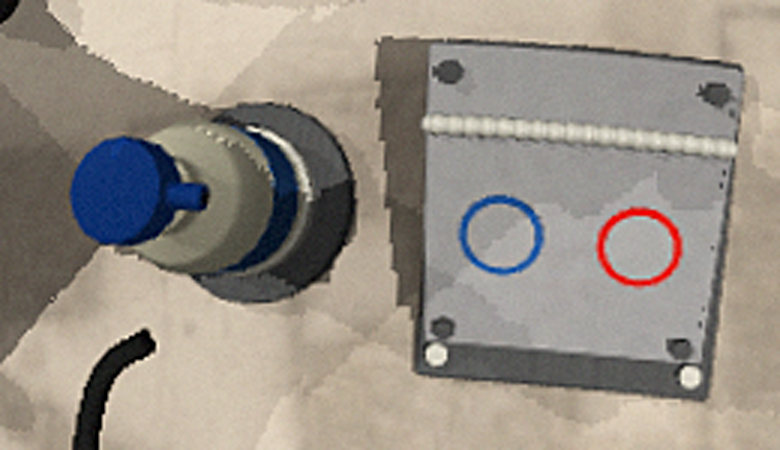

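{"name": "servo_tool", "arguments": {
  "plan": [
    [[0.026,0.039,-0.01,0,-1],[0.026,0.039,-0.01,0,-1],[0.026,0.039,-0.02,0,-1],[0.026,0.039,-0.02,0,-1],[0,0,-0.03,0,-1],[0,0,-0.02,0,-1],[0,0,0,0,-1],[0,0,0,0,-1]]
  ]
}}

```text
time_s: 4.2
eef_pos: [0.5472, -0.1442, 0.1713]
eef_rot: [0.0, 1.0, 0.001, -0.0]
wrist_force: [0.1, -0.1, 0.5]
opening: -0.002
```

Run:
```python
from h import *
np.set_printoptions(precision=4,suppress=True)
o=get_obs();print(o["eef_pos"],o["wrist_force"],abs(o["dq"]).max())
c=camera("wrist");cv2.imwrite("pics/c.png",c["img"][100:380,180:480])
print(proj(c,o["eef_pos"]-[0,0,.014],True))
```

```text
[ 0.5472 -0.1442  0.1713] [ 0.0538 -0.1439  0.529 ] 0.025875848823980356
[320.5924 254.3213]
```

View pics/c.png

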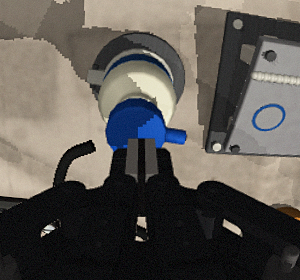

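Run:
```python
from h import *
np.set_printoptions(precision=4,suppress=True)
c=camera("wrist");off=np.array([180,100])
img=c["img"][100:300,230:430].copy();o2=np.array([230,100])
for ctr,col in (((.549,-.141),(0,255,255)),((.549,-.1445),(0,0,255))):
  for a in np.linspace(0,6.283,60):
    p=proj(c,[ctr[0]+.018*np.cos(a),ctr[1]+.018*np.sin(a),.138],True)-o2; 
    cv2.circle(img,tuple(int(round(x)) for x in p),0,col,-1)
cv2.imwrite("pics/d.png",cv2.resize(img,(600,600),interpolation=0))
for p in pinpoint(c,"cap_top"):
    u,v=p["centre"][1]*640,p["centre"][0]*400; print(u,v,p["conf"],atz(c,u,v,.138,True))
```

```text
314.81600000000003 235.48 0.72 [ 0.5495 -0.141   0.138 ]
479.424 212.32000000000002 0.72 [ 0.5631 -0.2427  0.138 ]
```

View pics/d.png

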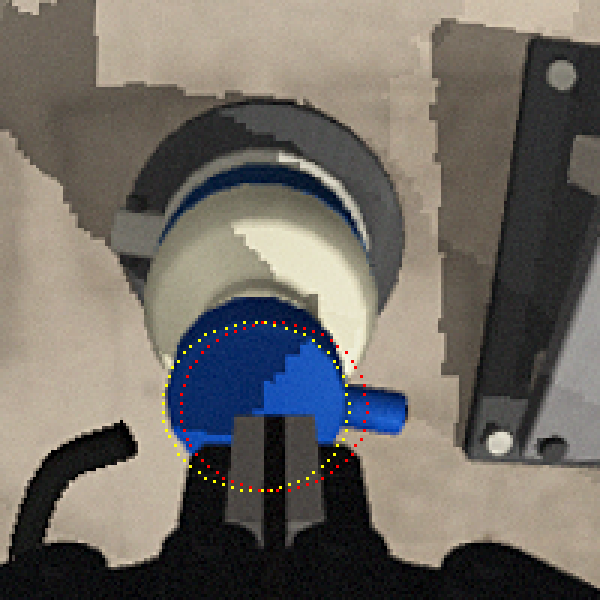

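{"name": "servo_tool", "arguments": {
  "plan": [
    [[0.001,0.002,-0.005,0,-1],[0,0,-0.007,0,-1],[0,0,-0.006,0,-1],[0,0,-0.004,0,-1],[0,0,-0.004,0,-1],[0,0,0,0,-1],[0,0,0,0,-1],[0,0,0,0,-1]]
  ]
}}

```text
time_s: 5.15
eef_pos: [0.5485, -0.1407, 0.1453]
eef_rot: [-0.0, 1.0, 0.002, -0.0]
wrist_force: [-2.5, 0.1, 4.8]
opening: -0.002
```

{"name": "servo_tool", "arguments": {
  "plan": [
    [[0,0,-0.002,0,-1],[0,0,-0.002,0,-1],[0,0,-0.002,0,-1],[0,0,0,0,-1],[0,0,0,0,-1],[0,0,0,0,-1]]
  ]
}}

```text
time_s: 5.75
eef_pos: [0.5487, -0.1407, 0.1418]
eef_rot: [0.0, 1.0, 0.002, 0.0]
wrist_force: [-10.7, 3.4, 22.6]
opening: -0.003
```

{"name": "servo_tool", "arguments": {
  "plan": [
    [[0,0,0.004,0,-1],[0,0,0.005,0,-1],[0,0,0.01,0,-1],[0,0,0.02,0,-1],[0,0,0.03,0,1],[0,0,0.03,0,1],[0,0,0,0,1]]
  ]
}}

```text
time_s: 6.45
eef_pos: [0.5512, -0.1419, 0.2431]
eef_rot: [0.002, 1.0, 0.002, 0.004]
wrist_force: [-0.0, 0.4, 0.3]
opening: 0.507
```

Run:
```python
from h import *
np.set_printoptions(precision=4,suppress=True)
o=get_obs();print(o["eef_pos"],o["wrist_force"])
c=camera("wrist");cv2.imwrite("pics/e.png",c["img"])
s=camera("scene");cv2.imwrite("pics/e_s.png",cv2.resize(s["img"][120:330,210:480],(780,600),interpolation=2))
print(proj(c,[.549,-.141,.138],True))
for p in pinpoint(s,"cap_top"): 
    u,v=p["centre"][1]*640,p["centre"][0]*400; print(u,v,p["conf"],atz(s,u,v,.138))
```

```text
[ 0.5512 -0.1419  0.2431] [-0.0257  0.3763  0.2891]
[319.2896 203.9958]
357.824 173.6 0.48 [ 0.5428 -0.1516  0.138 ]
```

View pics/e.png

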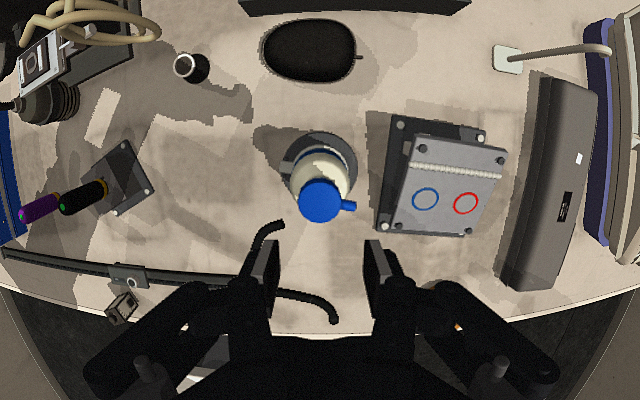

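View pics/e_s.png

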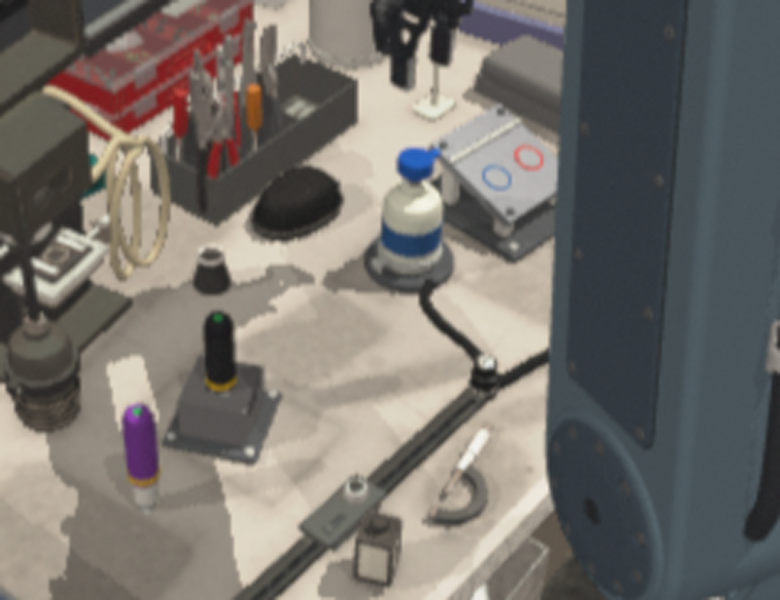

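{"name": "servo_tool", "arguments": {
  "plan": [
    [[-0.009,0.036,0.001,-0.034,1],[-0.009,0.036,0.001,-0.034,1],[-0.009,0.036,0.001,-0.034,1],[-0.009,0.036,0.001,-0.034,1],[-0.009,0.036,0.001,-0.034,1],[-0.009,0.036,0.001,-0.034,1],[-0.009,0.036,0.001,-0.034,1],[-0.009,0.036,0,-0.022,1]]
  ]
}}

```text
time_s: 7.4
eef_pos: [0.4753, 0.1486, 0.2436]
eef_rot: [0.0, 0.992, -0.128, -0.001]
wrist_force: [0.8, 1.0, -0.4]
opening: 1.001
```

{"name": "servo_tool", "arguments": {
  "plan": [
    [[0,0,0,0,1],[0,0,0,0,1]]
  ]
}}

```text
time_s: 7.6
eef_pos: [0.4758, 0.1477, 0.2438]
eef_rot: [0.0, 0.992, -0.127, -0.001]
wrist_force: [0.5, -0.4, -0.7]
opening: 1.005
```

Run:
```python
from h import *
np.set_printoptions(precision=4,suppress=True)
o=get_obs();print(o["time_s"],o["eef_pos"],o["eef_rot"],o["q"],abs(o["dq"]).max())
c=camera("wrist");cv2.imwrite("pics/f.png",c["img"]);np.savez("f.npz",**{k:c[k] for k in("img","camera_matrix","rvec","tvec")})
for n,z in (("stand_mouth",.05),("probe",.05),("stand",0)):
  for p in pinpoint(c,n): 
    u,v=p["centre"][1]*640,p["centre"][0]*400; print(n,u,v,p["conf"],atz(c,u,v,z,True))
```

```text
7.6 [0.4758 0.1477 0.2438] [ 0.0004  0.992  -0.1265 -0.001 ] [ 0.0626  0.0097  1.796  -0.0004  1.338   1.8872] 0.03783559703254945
probe 221.11999999999998 157.6 0.61 [0.5226 0.2488 0.05  ]
probe 308.992 116.12 0.56 [0.5392 0.1442 0.05  ]
probe 615.296 69.0 0.21 [ 0.533  -0.3142  0.05  ]
stand 313.6 114.6 0.6 [0.5379 0.1409 0.    ]
```

View pics/f.png

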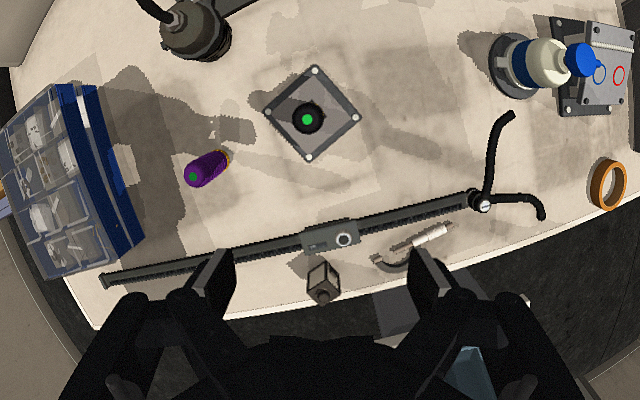

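Run:
```python
from h import *
np.set_printoptions(precision=4,suppress=True)
c=dict(np.load("f.npz"));hsv=cv2.cvtColor(c["img"],cv2.COLOR_BGR2HSV)
g=cv2.inRange(hsv,(45,100,80),(85,255,255))[100:140,290:325];ys,xs=np.nonzero(g);u,v=xs.mean()+290,ys.mean()+100
print("green",u,v,atz(c,u,v,.128,True))
C=np.array([atz(c,*p,.009,True)[:2] for p in ((315,70),(268,112),(309,157),(355,117))]);print(C,C.mean(0))
for a,b in ((0,1),(1,2),(2,3),(3,0)):
    d=C[b]-C[a];print(np.linalg.norm(d),np.degrees(np.arctan2(d[1],d[0]))%90)
a=c["img"][50:200,180:400];cv2.imwrite("pics/f_c.png",cv2.resize(a,(792,540),interpolation=2))
```

```text
green 306.7916666666667 118.94791666666667 [0.5401 0.1426 0.128 ]
[[0.5887 0.1257]
 [0.5556 0.1914]
 [0.4908 0.1588]
 [0.5237 0.0944]] [0.5397 0.1426]
0.07362270054996102 26.73619002870683
0.07259030609569427 26.706374239191632
0.0723420233426956 27.062909373504176
0.07218984292537982 25.688766552475563
```

View pics/f_c.png

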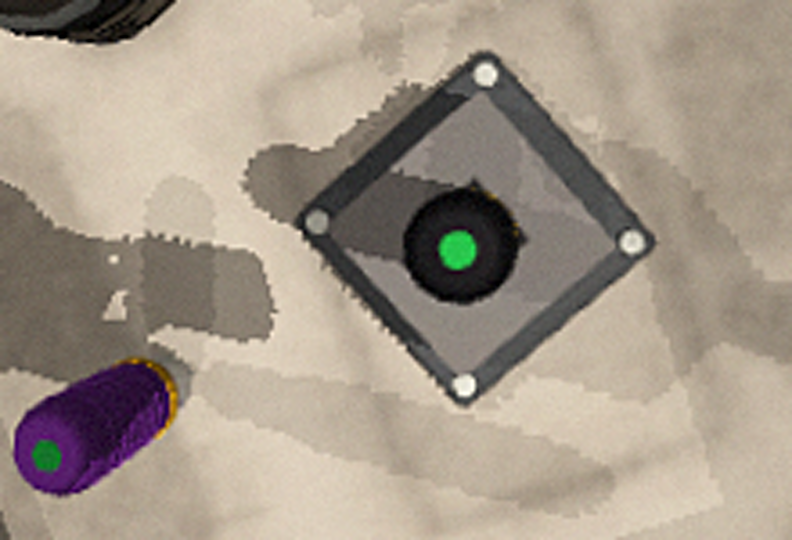

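{"name": "servo_tool", "arguments": {
  "plan": [
    [[0.032,-0.0025,0,-0.033,1],[0.032,-0.0025,0,-0.033,1],[0,0,-0.03,0,1],[0,0,-0.02,0,1],[0,0,0,0,1],[0,0,0,0,1]]
  ]
}}

```text
time_s: 8.4
eef_pos: [0.5407, 0.1414, 0.1951]
eef_rot: [0.0, 0.987, -0.161, -0.0]
wrist_force: [0.0, 1.1, 0.6]
opening: 0.999
```

Run:
```python
from h import *
np.set_printoptions(precision=4,suppress=True)
o=get_obs();print(o["time_s"],o["eef_pos"],o["eef_rot"])
c=camera("wrist");cv2.imwrite("pics/g.png",c["img"])
hsv=cv2.cvtColor(c["img"],cv2.COLOR_BGR2HSV);g=cv2.inRange(hsv,(45,100,80),(85,255,255));ys,xs=np.nonzero(g[:,250:400])
u,v=xs.mean()+250,ys.mean();print(len(xs),u,v,atz(c,u,v,.128,True))
```

```text
8.4 [0.5407 0.1414 0.1951] [ 0.0001  0.987  -0.161  -0.0004]
110 319.92727272727274 220.06363636363636 [0.5393 0.1428 0.128 ]
```

View pics/g.png

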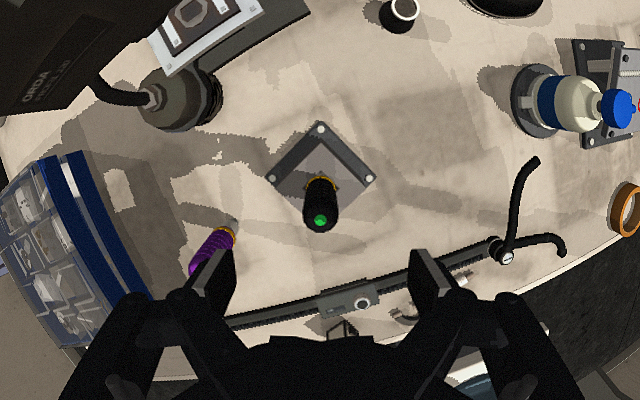

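{"name": "servo_tool", "arguments": {
  "plan": [
    [[-0.001,0.001,-0.03,0,1],[0,0,-0.03,0,1],[0,0,-0.03,0,1],[0,0,-0.015,0,1],[0,0,0,0,1],[0,0,0,0,1],[0,0,0,0,1]]
  ]
}}

```text
time_s: 9.15
eef_pos: [0.5412, 0.1433, 0.0922]
eef_rot: [-0.0, 0.987, -0.16, 0.002]
wrist_force: [-0.3, -0.2, 0.5]
opening: 1.002
```

{"name": "servo_tool", "arguments": {
  "plan": [
    [[0,0,0,0,-1],[0,0,0,0,-1],[0,0,0,0,-1],[0,0,0,0,-1],[0,0,0,0,-1],[0,0,0,0,-1],[0,0,0,0,-1],[0,0,0,0,-1]]
  ]
}}

```text
time_s: 9.95
eef_pos: [0.5398, 0.1434, 0.0903]
eef_rot: [-0.0, 0.987, -0.16, 0.0]
wrist_force: [-0.7, 0.1, 4.3]
opening: 0.289
```

Run:
```python
from h import *
c=camera("wrist");cv2.imwrite("pics/i.png",c["img"])
```

```text
(no output)
```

View pics/i.png

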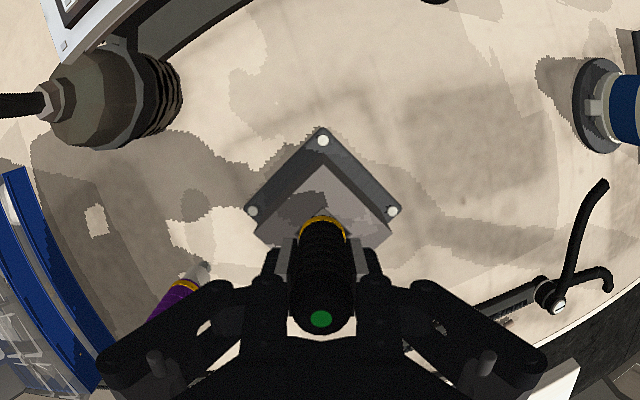

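{"name": "servo_tool", "arguments": {
  "plan": [
    [[0,0,0.008,0,-1],[0,0,0.008,0,-1],[-0.002,0.001,0,0,-1],[-0.003,0.001,0,0,-1],[-0.003,0.001,0,0,-1],[0,0,0,0,-1],[0,0,0,0,-1]]
  ]
}}

```text
time_s: 10.7
eef_pos: [0.5342, 0.145, 0.1072]
eef_rot: [0.001, 0.987, -0.16, 0.003]
wrist_force: [5.9, -4.7, 0.5]
opening: 0.289
```

{"name": "servo_tool", "arguments": {
  "plan": [
    [[-0.003,0.001,0,0,-1],[-0.003,0.001,0,0,-1],[0,0,0,0,-1],[0,0,0,0,-1]]
  ]
}}

```text
time_s: 11.1
eef_pos: [0.5282, 0.1469, 0.1073]
eef_rot: [0.001, 0.987, -0.16, 0.003]
wrist_force: [6.2, -5.6, 0.8]
opening: 0.287
```

Run:
```python
from h import *
c=camera("wrist");cv2.imwrite("pics/j.png",c["img"][150:350,220:420])
o=get_obs();print(o["eef_rot"],o["torque"],o["wrist_force"])
```

```text
[ 5.39226040e-04  9.87037732e-01 -1.60453468e-01  3.30288455e-03] [-1.16650445 -1.23740478 -0.06017211] [ 5.73912954 -4.48142187  1.16205493]
```

View pics/j.png

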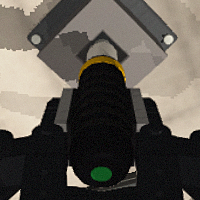

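{"name": "servo_tool", "arguments": {
  "plan": [
    [[-0.003,0.001,0,0,-1],[-0.003,0.001,0,0,-1],[-0.003,0.001,0,0,-1],[0,0,0,0,-1],[0,0,0,0,-1]]
  ]
}}

```text
time_s: 11.65
eef_pos: [0.5193, 0.1499, 0.1071]
eef_rot: [0.001, 0.987, -0.16, 0.003]
wrist_force: [7.0, -5.8, -1.8]
opening: 0.286
```

Run:
```python
from h import *
c=camera("wrist");cv2.imwrite("pics/k.png",cv2.resize(c["img"][150:350,220:420],(800,600)[:1]*2 if 0 else (600,600),interpolation=2))
o=get_obs();print(o["eef_pos"],o["torque"],o["wrist_force"])
```

```text
[0.51933098 0.14990828 0.10710315] [-1.16275941 -1.46663719 -0.0666058 ] [ 6.46665249 -6.81659906 -0.89078188]
```

View pics/k.png

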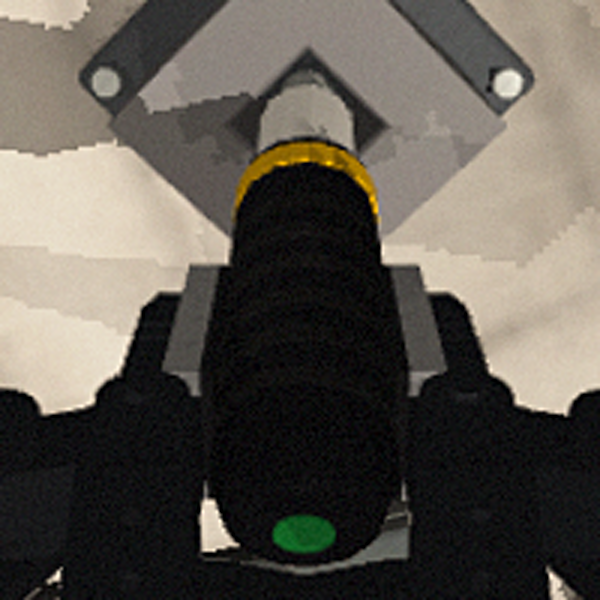

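```bash
cat >> h.py <<'E'
def green(img,b=(250,250,400,360)):
    hsv=cv2.cvtColor(img,cv2.COLOR_BGR2HSV);g=cv2.inRange(hsv,(45,100,60),(85,255,255));g=g[b[1]:b[3],b[0]:b[2]]
    n,l,st,ce=cv2.connectedComponentsWithStats(g); i=1+np.argmax(st[1:,4]); return ce[i]+[b[0],b[1]],st[i,4]
E
python3 - <<'E'
from h import *
np.set_printoptions(precision=3,suppress=True)
c=camera("wrist");o=get_obs()
print("now",green(c["img"]),"upright",green(cv2.imread("pics/i.png")))
q=o["eef_rot"];yaw=2*np.arctan2(q[2],q[1]);X=np.array([np.cos(yaw),np.sin(yaw),0]);print("yaw",np.degrees(yaw))
G=o["eef_pos"]+[0,0,.005]
for th in (0,14,16,18,20,22,24):
    a=np.radians(th);ax=-np.sin(a)*X+np.array([0,0,np.cos(a)])
    print(th,proj(c,G+.033*ax,True),proj(c,G-.045*ax,True),"nose end",proj(c,G-.070*ax,True))
E
```

```text
now (array([320.823, 327.596]), np.int32(203)) upright (array([320.826, 318.448]), np.int32(270))
yaw -18.471726456419816
0 [320.847 317.714] [321.169 234.491] nose end [321.226 219.472]
14 [320.874 331.45 ] [321.156 218.378] nose end [321.21  196.377]
16 [320.878 332.995] [321.154 216.191] nose end [321.207 193.174]
18 [320.883 334.432] [321.151 214.037] nose end [321.203 190.   ]
20 [320.888 335.763] [321.148 211.918] nose end [321.2   186.857]
22 [320.893 336.986] [321.145 209.837] nose end [321.196 183.746]
24 [320.898 338.104] [321.142 207.795] nose end [321.192 180.67 ]
```

```bash
cat >> h.py <<'E'
from scipy.optimize import least_squares
def band(img,c0=321):
    hsv=cv2.cvtColor(img,cv2.COLOR_BGR2HSV); y=cv2.inRange(hsv,(15,120,90),(35,255,255))
    ys=[np.nonzero(y[150:280,u])[0]+150 for u in range(c0-4,c0+5)]
    return [np.mean([a.min() for a in ys if len(a)]),np.mean([a.max() for a in ys if len(a)])]
def fitprobe(c,o,gv,bv):
    q=o["eef_rot"];yaw=2*np.arctan2(q[2],q[1]);X=np.array([np.cos(yaw),np.sin(yaw),0]);G=np.array(o["eef_pos"])+[0,0,.005]
    def f(p):
        a,s=p;ax=-np.sin(a)*X+np.array([0,0,np.cos(a)]);r=np.cos(a)*X+np.array([0,0,np.sin(a)])
        g=proj(c,G+s*X+.033*ax,True)[1]; b=proj(c,G+s*X-.045*ax+.013*r,True)[1]
        return [g-gv,b-bv]
    r=least_squares(f,[.1,0],x_scale=[.1,.01]); return np.degrees(r.x[0]),r.x[1]*1000,r.fun
E
python3 - <<'E'
from h import *
c=camera("wrist");o=get_obs()
im=cv2.imread("pics/i.png");print(band(im),band(c["img"]))
print(fitprobe(c,o,green(im)[0][1],band(im)[0]))
print(fitprobe(c,o,green(c["img"])[0][1],band(c["img"])[0]))
cv2.imwrite("pics/l.png",c["img"])
E
```

```text
[np.float64(216.0), np.float64(219.55555555555554)] [np.float64(198.0), np.float64(203.11111111111111)]
(np.float64(-0.5988218089364168), np.float64(-0.709655518240578), array([-2.27373675e-13, -5.68434189e-14]))
(np.float64(12.73770559824834), np.float64(1.5511606026976785), array([ 0.00000000e+00, -9.66338121e-13]))
```

{"name": "servo_tool", "arguments": {
  "plan": [
    [[-0.003,0.001,0,0,-1],[-0.003,0.001,0,0,-1],[-0.002,0.0005,0,0,-1],[0,0,0,0,-1],[0,0,0,0,-1]]
  ]
}}

```text
time_s: 12.3
eef_pos: [0.5119, 0.1523, 0.1072]
eef_rot: [0.0, 0.987, -0.16, 0.004]
wrist_force: [9.2, -5.9, -2.3]
opening: 0.284
```

Run:
```python
from h import *
c=camera("wrist");o=get_obs();print(o["eef_pos"],o["wrist_force"])
print(fitprobe(c,o,green(c["img"])[0][1],band(c["img"])[0]),green(c["img"]),band(c["img"]))
cv2.imwrite("pics/m.png",cv2.resize(c["img"][150:350,220:420],(600,600),interpolation=2))
```

```text
[0.51186341 0.15230196 0.10722146] [ 9.55876233 -5.81829232 -2.48346423]
(np.float64(18.577506033457016), np.float64(2.6280308697546517), array([0., 0.])) (array([320.69767442, 329.95930233]), np.int32(172)) [np.float64(190.44444444444446), np.float64(197.77777777777777)]
```

View pics/m.png

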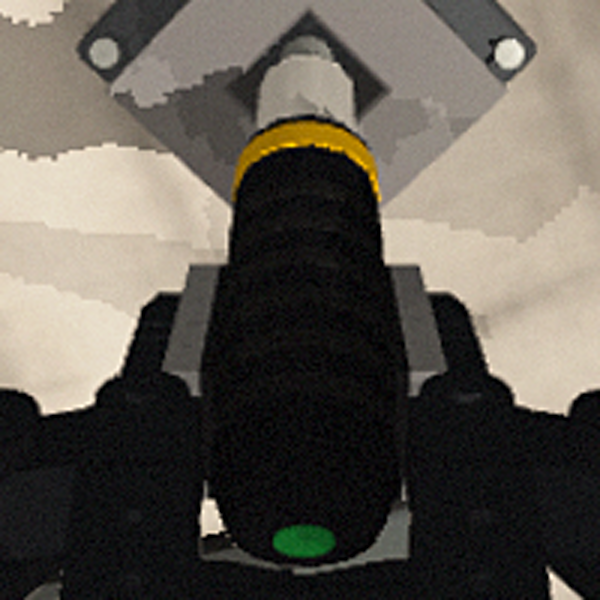

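{"name": "servo_tool", "arguments": {
  "plan": [
    [[-0.001,0.0005,0,0,-1],[0,0,0,0,-1],[0.003,-0.001,0,0,-1],[0.003,-0.001,0,0,-1],[0,0,0,0,-1],[0,0,0,0,-1]]
  ]
}}

```text
time_s: 12.95
eef_pos: [0.5134, 0.1523, 0.1058]
eef_rot: [0.0, 0.987, -0.16, -0.0]
wrist_force: [1.0, -1.4, -0.6]
opening: 0.288
```

Run:
```python
from h import *
c=camera("wrist");o=get_obs();print(o["eef_pos"],o["wrist_force"])
print(fitprobe(c,o,green(c["img"])[0][1],band(c["img"])[0]),green(c["img"]),band(c["img"]))
cv2.imwrite("pics/n.png",cv2.resize(c["img"][150:350,220:420],(600,600),interpolation=2))
```

```text
[0.5133731  0.15232033 0.10577716] [ 1.3485512  -1.51494472 -0.73544415]
(np.float64(18.387610109503644), np.float64(2.7993255551786365), array([-1.13686838e-13,  0.00000000e+00])) (array([320.76190476, 330.04761905]), np.int32(168)) [np.float64(190.0), np.float64(197.11111111111111)]
```

View pics/n.png

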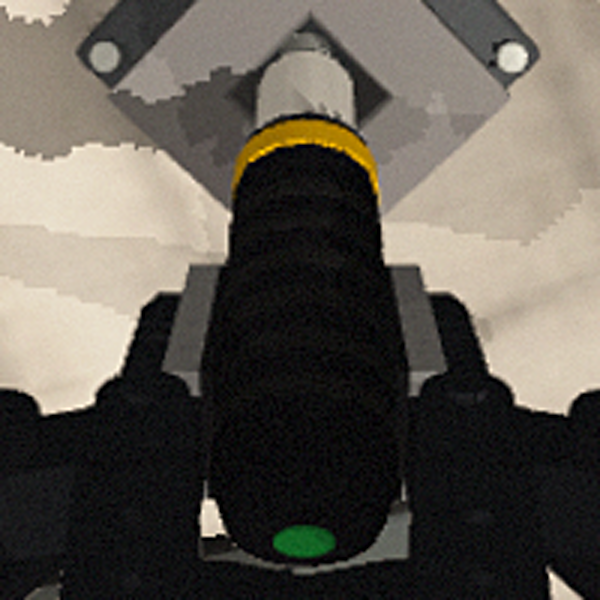

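{"name": "servo_tool", "arguments": {
  "plan": [
    [[-0.004,0.0015,0,0,-1],[-0.003,0.001,0,0,-1],[-0.001,0,0,0,-1],[0,0,0,0,-1],[0,0,0,0,-1],[0.004,-0.001,0,0,-1],[0.003,-0.001,0,0,-1],[0,0,0,0,-1]]
  ]
}}

```text
time_s: 13.8
eef_pos: [0.5122, 0.153, 0.1056]
eef_rot: [-0.0, 0.987, -0.16, -0.001]
wrist_force: [0.2, -0.2, -1.7]
opening: 0.286
```

Run:
```python
from h import *
c=camera("wrist");o=get_obs();print(o["eef_pos"],o["wrist_force"])
print(fitprobe(c,o,green(c["img"])[0][1],band(c["img"])[0]),green(c["img"]),band(c["img"]))
```

```text
[0.51219287 0.15299891 0.10563802] [ 1.15393999 -0.07960992  0.41554463]
(np.float64(19.26604355070431), np.float64(2.883467195609278), array([1.13686838e-13, 1.98951966e-13])) (array([320.68902439, 330.51219512]), np.int32(164)) [np.float64(189.0), np.float64(196.11111111111111)]
```

{"name": "servo_tool", "arguments": {
  "plan": [
    [[-0.003,0.001,0.01,0,-1],[-0.003,0.001,0.01,0,-1],[-0.003,0.001,0.01,0,-1],[-0.005,0.001,0.03,0,-1],[0,0,0.04,0,-1],[0,0,0.03,0,-1],[0,0,0,0,-1],[0,0,0,0,-1]]
  ]
}}

```text
time_s: 14.65
eef_pos: [0.4986, 0.157, 0.2372]
eef_rot: [-0.0, 0.987, -0.16, 0.001]
wrist_force: [-0.4, -0.6, -1.5]
opening: 0.289
```

Run:
```python
from h import *
c=camera("wrist");o=get_obs();print(o["eef_pos"],o["wrist_force"],o["eef_rot"])
print(fitprobe(c,o,green(c["img"])[0][1],band(c["img"])[0]),green(c["img"]),band(c["img"]))
np.savez("p.npz",pos=o["eef_pos"],rot=o["eef_rot"],**{k:c[k] for k in("img","camera_matrix","rvec","tvec")})
cv2.imwrite("pics/p.png",cv2.resize(c["img"][150:350,220:420],(600,600),interpolation=2))
```

```text
[0.49786539 0.15691953 0.23572946] [ 0.1956766  -1.02044897 -1.58285803] [-5.59753439e-06  9.87071977e-01 -1.60277270e-01 -3.31074544e-04]
(np.float64(20.249382444476943), np.float64(2.6768350402981915), array([-1.13686838e-13,  1.42108547e-13])) (array([320.84615385, 330.21794872]), np.int32(156)) [np.float64(189.0), np.float64(196.11111111111111)]
```

View pics/p.png

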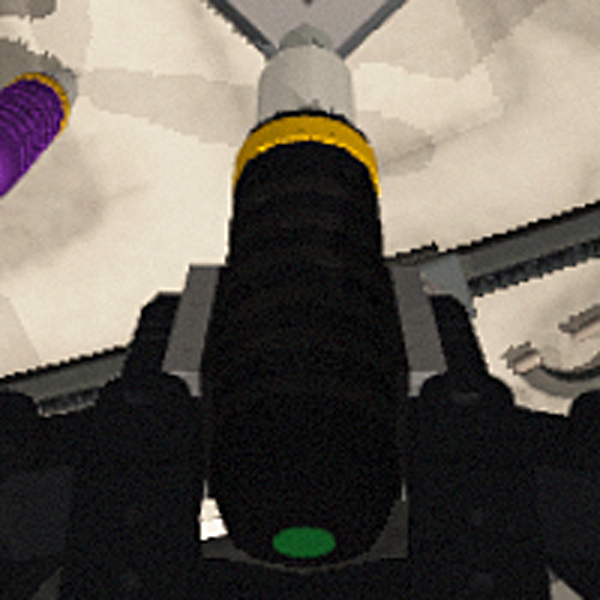

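```bash
cat >> h.py <<'E'
def model(c,pos,rot,th,s,d=0,phi=0):
    yaw=2*np.arctan2(rot[2],rot[1]);X=np.array([np.cos(yaw),np.sin(yaw),0]);Y=np.array([-np.sin(yaw),np.cos(yaw),0]);Z=np.array([0,0,1.])
    a=np.radians(th);ax=-np.sin(a)*X+np.cos(a)*Z;r=np.cos(a)*X+np.sin(a)*Z
    p=np.radians(phi);ax,Yn=ax*np.cos(p)+Y*np.sin(p),Y*np.cos(p)-ax*np.sin(p)
    G=np.array(pos)+[0,0,.005]; O=G+s*X-(.045+d)*ax
    return O,ax,r,Yn
def draw(c,img,O,ax,r,Y,sc,x0,y0,tip=0):
    for z,R,col in ((0,.013,(0,0,255)),(-.025,.010,(255,0,0)),(-.025,.006,(255,0,255)),(-.039+tip,.006,(0,255,0)),(.078,.002,(255,255,0))):
        for t in np.linspace(0,2*np.pi,90):
            p=(proj(c,O+z*ax+R*(np.cos(t)*r+np.sin(t)*Y),True)-[x0,y0]+.5)*sc
            cv2.circle(img,(int(p[0]),int(p[1])),1,col,-1)
E
python3 - <<'E'
from h import *
c=dict(np.load("p.npz"))
out=[]
for th,s in ((19,.0027),(20.5,.0027)):
    im=cv2.resize(c["img"][150:220,270:370],(800,560),interpolation=2)
    draw(c,im,*model(c,c["pos"],c["rot"],th,s),8,270,150)
    out.append(im[:,200:600])
cv2.imwrite("pics/q.png",np.hstack(out))
E
```

```text
(no output)
```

View pics/q.png

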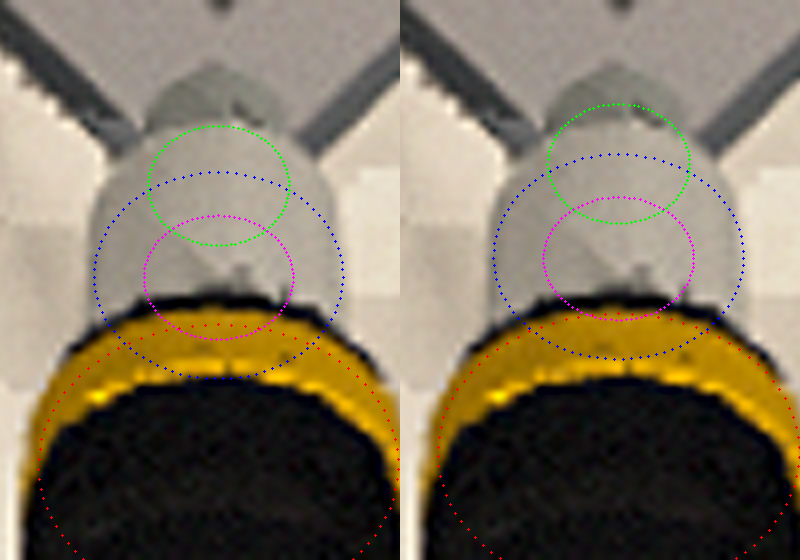

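Run:
```python
from h import *
np.set_printoptions(precision=2,suppress=True)
c=dict(np.load("p.npz"))
im=cv2.imread("pics/i.png");cv2.imwrite("pics/r.png",cv2.resize(im[190:340,270:370],(400*1,600),interpolation=2))
pos,rot=c["pos"],c["rot"]
def f(p,th0=0):
    th,s1,d,dv,s0=p
    e=[]
    for (t,s,obs) in ((th0,s0,[(0.078,0,318.45),(0,.013,214.8)]),(th,s1,[(.078,0,330.2),(0,.013,186.7),(-.025,.010,164.8),(-.039,.006,157.7)])):
        O,ax,r,Y=model(c,pos,rot,t*10,s/100,d/100)
        for z,R,v in obs: e.append(proj(c,O+z*ax+R*r,True)[1]+dv-v)
    return e+[dv/3*.5,d*10/3*.5, s0*10/1*.3]
r=least_squares(f,[2,.2,0,0,0]);print(r.x*[10,10,10,1,10],r.fun)
for fix in (-5,5):
    pass
```

```text
[22.53  2.39  0.21 -1.19 -1.39] [-0.21  0.18  0.29 -0.67  0.1   0.34 -0.2   0.03 -0.42]
```

View pics/r.png

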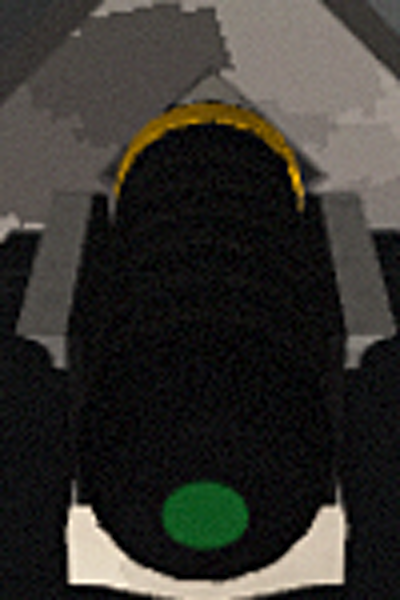

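Run:
```python
from h import *
o=get_obs()
for n in ("scene","top"):
    c=camera(n);p=proj(c,o["eef_pos"]);u,v=p.astype(int)
    np.savez(f"s_{n}.npz",pos=o["eef_pos"],rot=o["eef_rot"],**{k:c[k] for k in("img","camera_matrix","rvec","tvec")})
    im=c["img"][v-40:v+40,u-50:u+50];cv2.imwrite(f"pics/s_{n}.png",cv2.resize(im,(750,600),interpolation=2)); print(n,p)
```

```text
scene [292.60623315 206.54610891]
top [259.28134605 233.83972671]
```

View pics/s_scene.png

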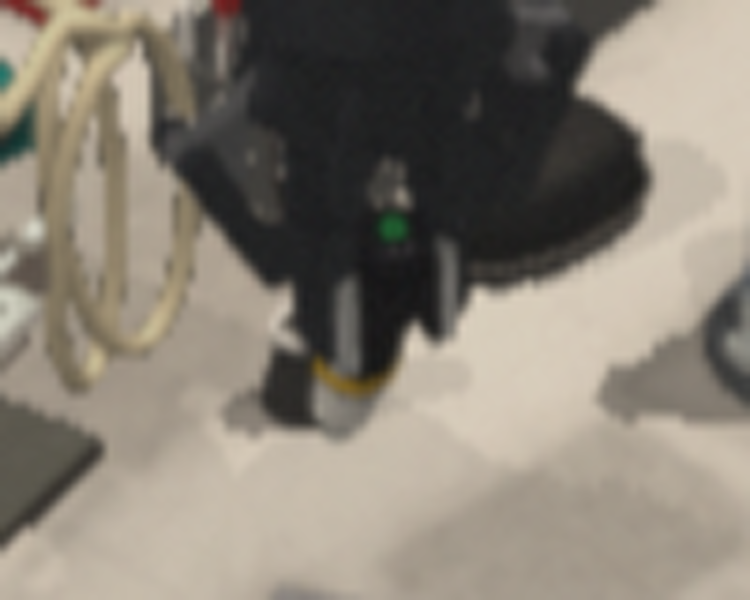

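View pics/s_top.png

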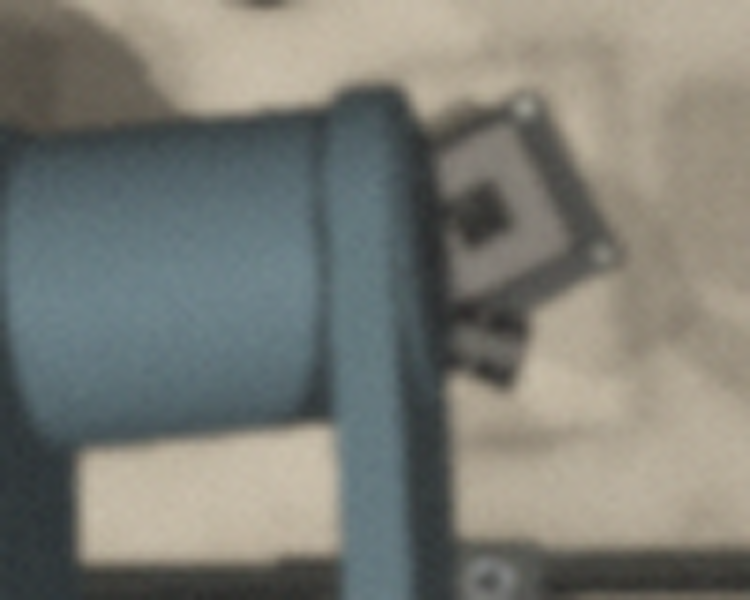

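Run:
```python
from h import *
np.set_printoptions(precision=2,suppress=True)
c=dict(np.load("s_scene.npz"));pos,rot=c["pos"],c["rot"];p0=proj(c,pos).astype(int)
def pr(P): return (proj(c,P)-(p0-[50,40])+.5)*7.5
out=[]
for th in (18,20,22,24):
    O,ax,r,Y=model(c,pos,rot,th,.0025)
    im=cv2.resize(c["img"][p0[1]-40:p0[1]+40,p0[0]-50:p0[0]+50],(750,600),interpolation=2)
    sh=np.array([393,228])-pr(O+.078*ax)
    for z,R,col in ((0,.013,(0,0,255)),(.006,.013,(0,255,255)),(-.025,.010,(255,0,0)),(-.039,.006,(0,255,0)),(.078,.003,(255,255,0))):
        for t in np.linspace(0,6.28,80):
            q=pr(O+z*ax+R*(np.cos(t)*r+np.sin(t)*Y))+sh;cv2.circle(im,(int(q[0]),int(q[1])),1,col,-1)
    print(th,sh,pr(O-.039*ax)+sh)
    out.append(im[190:480,240:490])
cv2.imwrite("pics/t.png",cv2.resize(np.vstack([np.hstack(out[:2]),np.hstack(out[2:])]),None,fx=1,fy=1))
```

```text
18 [-0.15  2.52] [345.48 443.61]
20 [-1.98 -0.54] [339.43 433.18]
22 [-3.79 -3.68] [333.46 422.53]
24 [-5.58 -6.89] [327.56 411.66]
```

View pics/t.png

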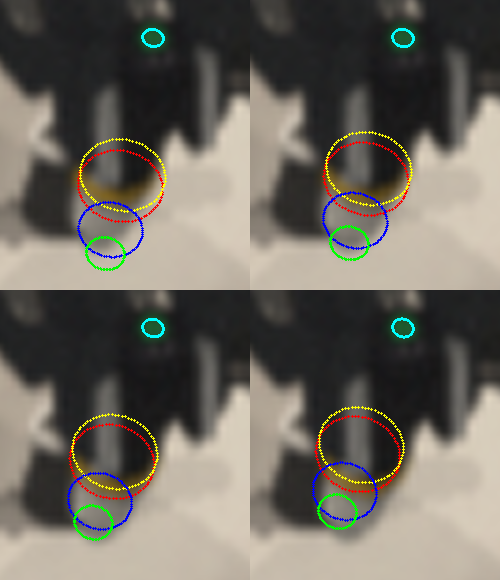

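Run:
```python
from h import *
c=dict(np.load("s_scene.npz"));p0=proj(c,c["pos"]).astype(int)
im=c["img"][p0[1]-14:p0[1]+24,p0[0]-16:p0[0]+16].astype(float)
im=np.clip(im*1.25,0,255).astype(np.uint8)
im=cv2.resize(im,None,fx=15,fy=15,interpolation=cv2.INTER_NEAREST)
for i in range(0,38,5): cv2.putText(im,str(p0[1]-14+i),(0,i*15+12),0,.4,(0,0,255),1)
for i in range(0,32,5): cv2.putText(im,str(p0[0]-16+i),(i*15,565),0,.4,(0,0,255),1)
cv2.imwrite("pics/u.png",im)
print(green(c["img"],(p0[0]-16,p0[1]-20,p0[0]+16,p0[1]+10)))
```

```text
(array([294., 196.]), np.int32(9))
```

View pics/u.png

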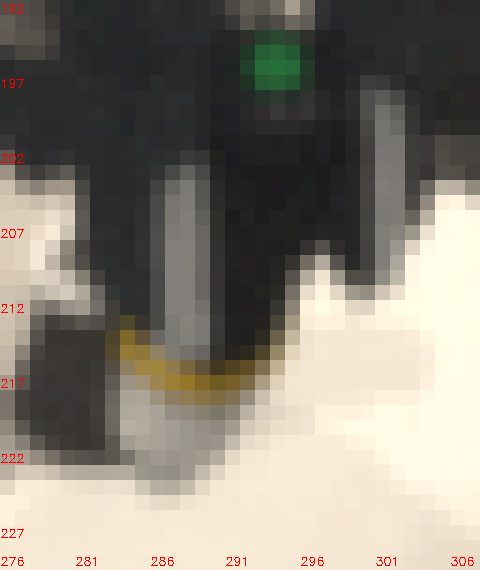

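Run:
```python
from h import *
np.set_printoptions(precision=2,suppress=True)
W=dict(np.load("p.npz"));S=dict(np.load("s_scene.npz"))
pos,rot=W["pos"],W["rot"]
def feat(O,ax,r,z,R): return O+z*ax+R*r
def f(p,use,th0):
    th,s1,d,s0=p[:4];dt=p[4:7]/1000.;dv=p[7]
    e=[]
    for t,s,obs in ((th0,s0,[(0.078,0,318.45),(0,.013,214.8)]),(th,s1,[(.078,0,330.2),(0,.013,186.7),(-.025,.010,164.8),(-.039,.006,157.7)])):
        O,ax,r,Y=model(W,pos,rot,t,s/1000,d/1000)
        for z,R,v in obs: e.append((proj(W,O+z*ax+R*r+dt,True)[1]+dv-v)/.5)
    if use:
        O,ax,r,Y=model(S,S["pos"],S["rot"],th,s1/1000,d/1000)
        g=proj(S,O+.078*ax);c=[proj(S,O-.039*ax+.006*(np.cos(t)*r+np.sin(t)*Y)) for t in np.linspace(0,6.28,60)]
        c=np.array(c);b=c[:,1].max();u=c[:,0].mean()
        e+=[(b-g[1]-(224.1-196))/.5,(u-g[0]-(287-294))/.6]
    return np.array(e+list(dt*1000/2)+[dv/2,d/1,s0/1])
for use in (0,1):
    for th0 in (0,1):
        r=least_squares(f,[20,2,0,0,0,0,0,0],args=(use,th0));print(use,th0,r.x,r.fun[:8])
```

```text
0 0 [22.59  3.58 -0.   -0.28 -1.07  0.36 -0.3  -1.12] [-0.46  0.48  0.56 -1.29  0.2   0.65 -0.54  0.18]
0 1 [23.51  3.34  0.36 -0.32 -1.19  0.4  -1.61  0.41] [ 0.03 -0.14  0.26 -0.64  0.19  0.24 -0.6   0.2 ]
1 0 [22.29  3.75 -0.05 -0.18 -0.97  0.32  0.03 -1.18] [-0.17  0.15  0.33 -1.48  0.34  0.98 -0.24 -1.74]
1 1 [22.91  3.67  0.22 -0.16 -0.97  0.32 -0.98  0.24] [ 0.62 -0.82 -0.19 -1.01  0.47  0.89 -1.13 -2.14]
```

{"name": "servo_tool", "arguments": {
  "plan": [
    [[0.008,-0.003,-0.03,0,-1],[0,0,-0.03,0,-1],[0,0,-0.03,0,-1],[0,0,0,0,-1],[0,0,0,0,-1]]
  ]
}}

```text
time_s: 15.3
eef_pos: [0.5058, 0.1537, 0.1452]
eef_rot: [0.0, 0.987, -0.16, -0.001]
wrist_force: [0.1, 0.5, -0.8]
opening: 0.29
```

Run:
```python
from h import *
c=camera("wrist");o=get_obs();print(o["eef_pos"],o["wrist_force"])
im=cv2.resize(c["img"][150:220,270:370],(800,560),interpolation=2)
X=np.array([.949,-.316,0]);T=o["eef_pos"]+.0357*X-[0,0,.0727];print("tip",T,"hole",proj(c,[.54,.1427,.05],True))
cv2.imwrite("pics/v.png",im)
```

```text
[0.50691232 0.15379894 0.14660333] [ 0.6796169   0.10867549 -0.39452183]
tip [0.54079162 0.14251774 0.07390333] hole [320.54550921 157.76141485]
```

View pics/v.png

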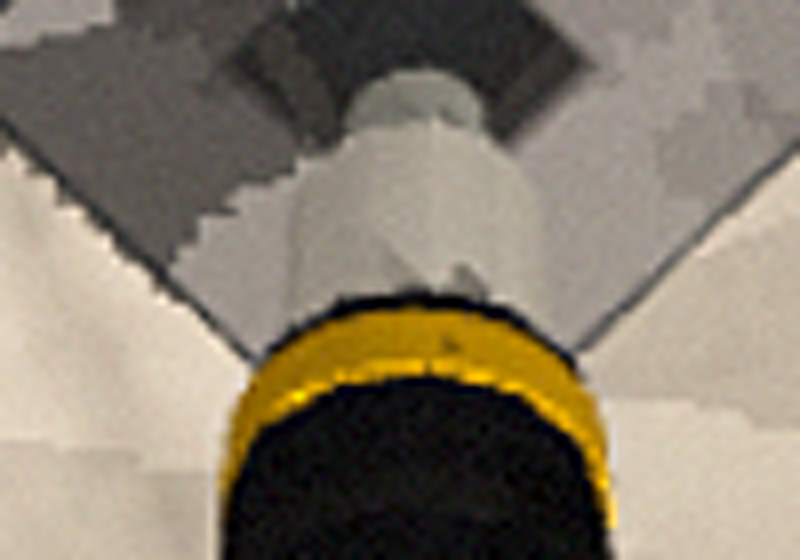

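{"name": "servo_tool", "arguments": {
  "plan": [
    [[0,0,-0.015,0,-1],[0,0,-0.01,0,-1],[0,0,-0.006,0,-1],[0,0,0,0,-1],[0.003,-0.001,0,0,-1],[0.003,-0.001,0,0,-1],[0.003,-0.001,0,0,-1],[0,0,0,0,-1]]
  ]
}}

```text
time_s: 16.15
eef_pos: [0.5155, 0.1508, 0.1151]
eef_rot: [-0.0, 0.987, -0.161, -0.001]
wrist_force: [-1.9, 0.4, -0.0]
opening: 0.286
```

{"name": "servo_tool", "arguments": {
  "plan": [
    [[0.002,-0.0007,0,0,-1],[0,0,0,0,-1],[0,0,0,0,-1]]
  ]
}}

```text
time_s: 16.45
eef_pos: [0.5165, 0.1504, 0.1145]
eef_rot: [-0.0, 0.987, -0.16, -0.001]
wrist_force: [-3.6, 2.0, -0.4]
opening: 0.292
```

{"name": "servo_tool", "arguments": {
  "plan": [
    [[0.002,-0.0007,0,0,-1],[0.001,-0.0003,0,0,-1],[0,0,0,0,-1],[0,0,0,0,-1]]
  ]
}}

```text
time_s: 16.85
eef_pos: [0.5178, 0.1499, 0.1137]
eef_rot: [-0.0, 0.987, -0.16, -0.003]
wrist_force: [-7.5, 3.4, -0.1]
opening: 0.286
```

```bash
cat >> h.py <<'E'
def fit2(c,o,th0=0):
    img=c["img"];g=green(img)[0];col=img[140:215,317:326].astype(int).mean(1)
    return g,band(img)
E
python3 - <<'E'
from h import *
c=camera("wrist");o=get_obs();print(o["eef_pos"],o["wrist_force"])
print(fit2(c,o)); cv2.imwrite("pics/w.png",cv2.resize(c["img"][150:220,270:370],(800,560),interpolation=2))
E
```

```text
[0.51781152 0.14988465 0.11370377] [-8.17256205  3.76197007  0.10903301]
(array([320.61445783, 329.90361446]), [np.float64(189.55555555555554), np.float64(197.0)])
```

View pics/w.png

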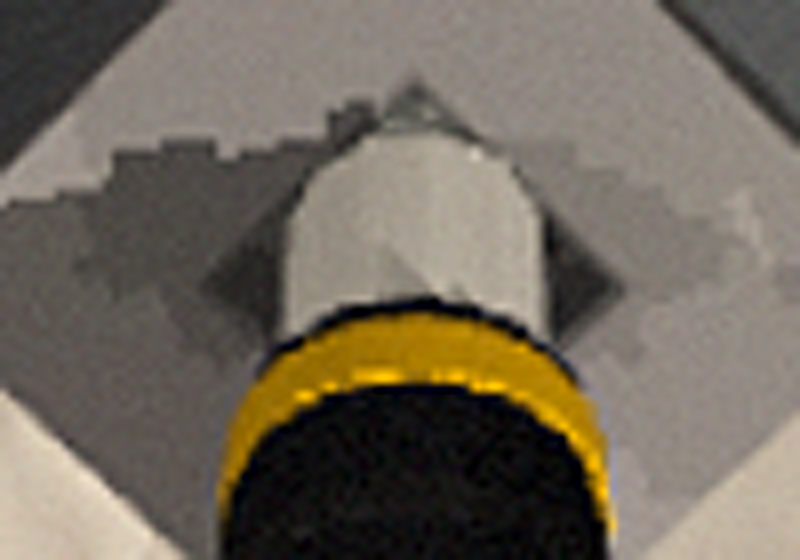

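{"name": "servo_tool", "arguments": {
  "plan": [
    [[0.002,-0.0007,0,0,-1],[0,0,0,0,-1],[0,0,0,0,-1]]
  ]
}}

```text
time_s: 17.2
eef_pos: [0.5198, 0.1491, 0.1137]
eef_rot: [-0.0, 0.987, -0.16, -0.003]
wrist_force: [-7.5, 4.9, 0.2]
opening: 0.287
```

Run:
```python
from h import *
c=camera("wrist");o=get_obs();print(o["eef_pos"],o["wrist_force"])
print(fit2(c,o)); cv2.imwrite("pics/x.png",cv2.resize(c["img"][150:220,270:370],(800,560),interpolation=2))
```

```text
[0.51979527 0.14913764 0.11373693] [-7.6221883   3.84475405  0.47822766]
(array([320.99438202, 329.26966292]), [np.float64(191.0), np.float64(197.88888888888889)])
```

View pics/x.png

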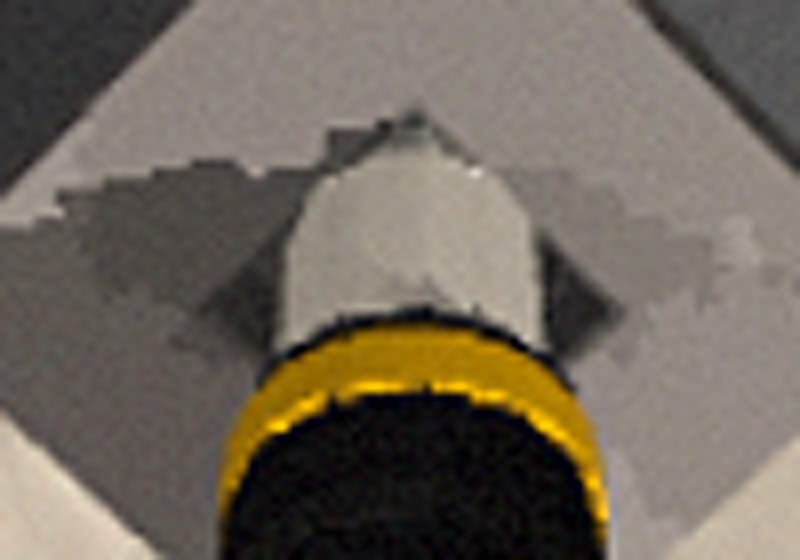

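{"name": "servo_tool", "arguments": {
  "plan": [
    [[-0.003,0.001,0,0,-1],[-0.004,0.001,0,0,-1],[0,0,0.01,0,-1],[0,0,0.02,0,-1],[-0.02,0,0.03,0,-1],[-0.02,0,0.04,0,-1],[0,0,0.02,0,-1],[0,0,0,0,-1]]
  ]
}}

```text
time_s: 18.05
eef_pos: [0.4784, 0.1504, 0.2401]
eef_rot: [-0.001, 0.987, -0.16, 0.005]
wrist_force: [0.2, -0.3, -0.3]
opening: 0.288
```

Run:
```python
from h import *
c=camera("wrist");s=camera("scene");o=get_obs();print(o["time_s"],o["eef_pos"],o["wrist_force"])
np.savez("y.npz",pos=o["eef_pos"],rot=o["eef_rot"],**{k:c[k] for k in("img","camera_matrix","rvec","tvec")})
np.savez("ys.npz",pos=o["eef_pos"],rot=o["eef_rot"],**{k:s[k] for k in("img","camera_matrix","rvec","tvec")})
print(fit2(c,o)); cv2.imwrite("pics/y.png",cv2.resize(c["img"][150:220,270:370],(800,560),interpolation=2))
p0=proj(s,o["eef_pos"]).astype(int)
im=s["img"][p0[1]-18:p0[1]+22,p0[0]-20:p0[0]+16].astype(float)
im=np.clip(im*1.25,0,255).astype(np.uint8)
im=cv2.resize(im,None,fx=15,fy=15,interpolation=cv2.INTER_NEAREST)
for i in range(0,40,5): cv2.putText(im,str(p0[1]-18+i),(0,i*15+12),0,.4,(0,0,255),1)
for i in range(0,36,5): cv2.putText(im,str(p0[0]-20+i),(i*15,595),0,.4,(0,0,255),1)
cv2.imwrite("pics/ys.png",im)
print(green(s["img"],(p0[0]-16,p0[1]-20,p0[0]+16,p0[1]+10)))
```

```text
18.15 [0.47635043 0.15014396 0.23571746] [-0.94714369  0.67698379 -1.58048855]
(array([321.10843373, 329.57831325]), [np.float64(190.0), np.float64(197.11111111111111)])
(array([302.90909091, 197.63636364]), np.int32(11))
```

View pics/y.png

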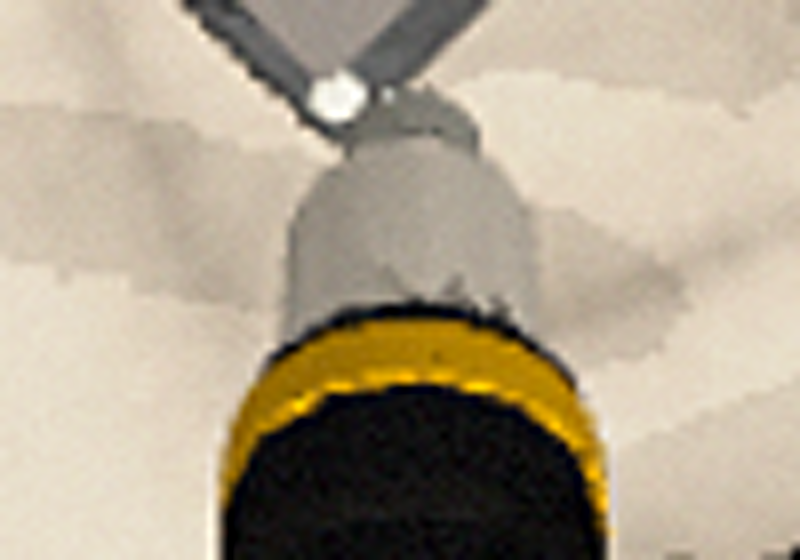

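View pics/ys.png

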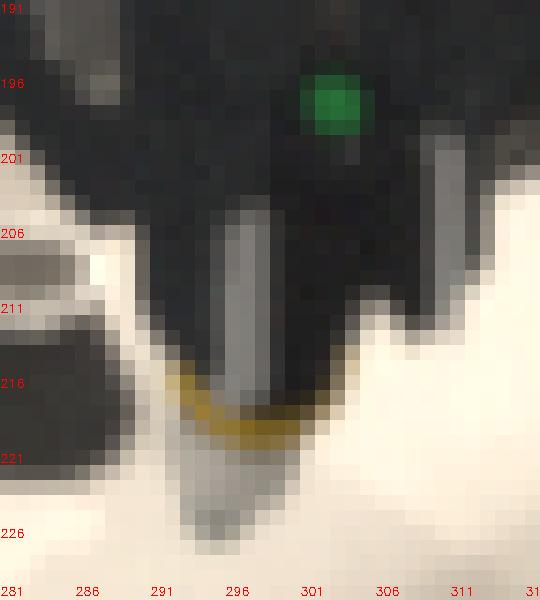

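Run:
```python
from h import *
np.set_printoptions(precision=2,suppress=True)
W=dict(np.load("p.npz"));S=dict(np.load("ys.npz"))
pos,rot=W["pos"],W["rot"]
def f(p,use,th0):
    th,s1,d,s0=p[:4];dt=p[4:7]/1000.;dv=p[7]
    th2,s2=p[8:10];e=[]
    for t,s,obs in ((th0,s0,[(0.078,0,318.45),(0,.013,214.8)]),(th,s1,[(.078,0,330.2),(0,.013,186.7),(-.025,.010,164.8),(-.039,.006,157.7)]),(th2,s2,[(.078,0,329.58),(0,.013,187.6),(-.025,.010,166.4),(-.039,.006,160.6)])):
        O,ax,r,Y=model(W,pos,rot,t,s/1000,d/1000)
        for z,R,v in obs: e.append((proj(W,O+z*ax+R*r+dt,True)[1]+dv-v)/.5)
    if use:
        O,ax,r,Y=model(S,S["pos"],S["rot"],th2,s2/1000,d/1000)
        g=proj(S,O+.078*ax);c=np.array([proj(S,O-.039*ax+.006*(np.cos(t)*r+np.sin(t)*Y)) for t in np.linspace(0,6.28,60)])
        e+=[(c[:,1].max()-g[1]-(226.9-197.4))/.5,(c[:,0].mean()-g[0]-(294.6-302.6))/.6]
    return np.array(e+list(dt*1000/2)+[dv/2,d/1,s0/1])
for use in (0,1):
    r=least_squares(f,[20,2,0,0,0,0,0,0,20,2],args=(use,0));print(use,r.x,r.fun[:12])
```

```text
0 [22.64  3.53  0.01 -0.32 -1.2   0.4  -0.41 -1.29 21.3   3.53] [-0.53  0.55  0.52 -1.2   0.2   0.6   0.14 -0.64  0.97 -0.44 -0.6   0.2 ]
1 [22.4   3.64 -0.12 -0.26 -1.12  0.37 -0.1  -1.54 20.93  3.7 ] [-0.16  0.11  0.6  -1.39  0.2   0.72 -0.2  -0.82  1.16 -0.04 -1.23 -0.59]
```

{"name": "servo_tool", "arguments": {
  "plan": [
    [[0,-0.02,0.015,0.028,-1],[0,-0.04,0.015,0.028,-1],[0,-0.044,0,0.028,-1],[0,-0.044,0,0.028,-1],[0,-0.044,0,0.028,-1],[0,-0.044,0,0.028,-1],[0,-0.044,0,0.028,-1],[0,-0.044,0,0.028,-1]]
  ]
}}

```text
time_s: 18.95
eef_pos: [0.4748, -0.1755, 0.2631]
eef_rot: [-0.001, 0.999, -0.049, -0.001]
wrist_force: [0.6, 0.6, -1.2]
opening: 0.292
```

{"name": "servo_tool", "arguments": {
  "plan": [
    [[0,-0.044,0,0.004,-1],[0,-0.044,0,0,-1],[0,-0.03,0,0,-1],[0,-0.014,-0.02,0,-1],[0,0,-0.02,0,-1],[0,0,0,0,-1],[0,0,0,0,-1]]
  ]
}}

```text
time_s: 19.65
eef_pos: [0.475, -0.3052, 0.2235]
eef_rot: [-0.001, 0.999, -0.047, -0.001]
wrist_force: [0.7, 0.3, -0.9]
opening: 0.29
```

Run:
```python
from h import *
c=camera("wrist");o=get_obs();print(o["time_s"],o["eef_pos"],o["wrist_force"],o["eef_rot"])
q=o["eef_rot"];print("yaw",np.degrees(2*np.arctan2(q[2],q[1])))
np.savez("z.npz",pos=o["eef_pos"],rot=o["eef_rot"],**{k:c[k] for k in("img","camera_matrix","rvec","tvec")})
print(fit2(c,o)); cv2.imwrite("pics/z.png",c["img"])
```

```text
19.7 [ 0.47568639 -0.30548849  0.22480058] [ 0.1205806   1.0964507  -0.10036455] [-2.81492593e-04  9.98896528e-01 -4.69633252e-02 -3.05995029e-04]
yaw -5.383581315107706
(array([321.10059172, 329.71597633]), [np.float64(190.0), np.float64(197.0)])
```

View pics/z.png

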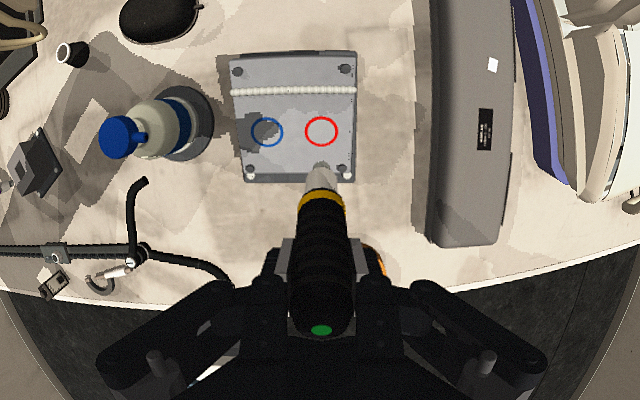

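```bash
cat >> h.py <<'E'
def ring(c,b):
    hsv=cv2.cvtColor(c["img"],cv2.COLOR_BGR2HSV)
    m=cv2.inRange(hsv,(0,90,100),(10,255,255))|cv2.inRange(hsv,(168,90,100),(180,255,255))
    ys,xs=np.nonzero(m[b[1]:b[3],b[0]:b[2]]);xs=xs+b[0];ys=ys+b[1]
    pts=np.array([atz(c,x,y,.058,True)[:2] for x,y in zip(xs,ys)]);e=cv2.fitEllipse((pts*1000).astype(np.float32));return e
E
python3 - <<'E'
from h import *
c=dict(np.load("z.npz"));print(ring(c,(295,110,350,155)))
E
```

```text
((523.9795532226562, -309.2492980957031), (26.855091094970703, 29.473112106323242), 173.46063232421875)
```

{"name": "servo_tool", "arguments": {
  "plan": [
    [[0.005,0,-0.03,0,-1],[0.005,0,-0.03,0,-1],[0,0,-0.017,0,-1],[0,0,0,0,-1],[0,0,0,0,-1]]
  ]
}}

```text
time_s: 20.2
eef_pos: [0.4863, -0.3058, 0.1493]
eef_rot: [0.0, 0.999, -0.047, 0.0]
wrist_force: [-0.0, -0.3, -0.4]
opening: 0.29
```

Run:
```python
from h import *
c=camera("wrist");o=get_obs();print(o["time_s"],o["eef_pos"],o["wrist_force"])
np.savez("aa.npz",pos=o["eef_pos"],rot=o["eef_rot"],**{k:c[k] for k in("img","camera_matrix","rvec","tvec")})
cv2.imwrite("pics/aa.png",cv2.resize(c["img"][110:230,240:400],(800,600),interpolation=2))
```

```text
20.25 [ 0.48658645 -0.30622603  0.14992529] [ 0.27911953 -0.60876348 -0.35184299]
```

View pics/aa.png

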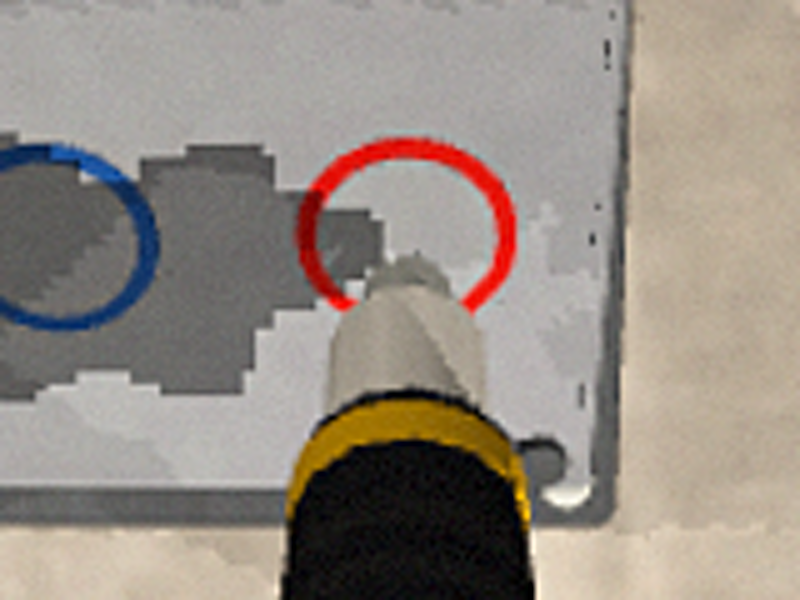

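Run:
```python
from h import *
np.set_printoptions(precision=4,suppress=True)
c=dict(np.load("aa.npz"));pos=c["pos"]
sp=np.array([.524,-.3093,.058])
for z in (.1314,):
    f=lambda p: proj(c,sp-(np.array([p[0],p[1],z])-pos),True)-[321.6,168.1]
    r=least_squares(f,[.49,-.306],x_scale=.01,diff_step=1e-4);print(z,r.x,r.fun)
```

```text
0.1314 [ 0.4912 -0.3061] [-0. -0.]
```

{"name": "servo_tool", "arguments": {
  "plan": [
    [[0.002,0,-0.006,0,-1],[0.001,0,-0.005,0,-1],[0.001,0,-0.004,0,-1],[0,0,0,0,-1],[0,0,0,0,-1],[0,0,0,0,-1]]
  ]
}}

```text
time_s: 20.85
eef_pos: [0.4897, -0.3057, 0.1332]
eef_rot: [0.0, 0.999, -0.047, 0.0]
wrist_force: [-0.3, -0.4, -0.4]
opening: 0.289
```

Run:
```python
from h import *
c=camera("wrist");o=get_obs();print(o["time_s"],o["eef_pos"],o["wrist_force"])
cv2.imwrite("pics/ab.png",cv2.resize(c["img"][110:230,240:400],(800,600),interpolation=2))
```

```text
20.9 [ 0.48968832 -0.3057875   0.13323674] [-1.06915586  0.22841831 -1.3151356 ]
```

View pics/ab.png

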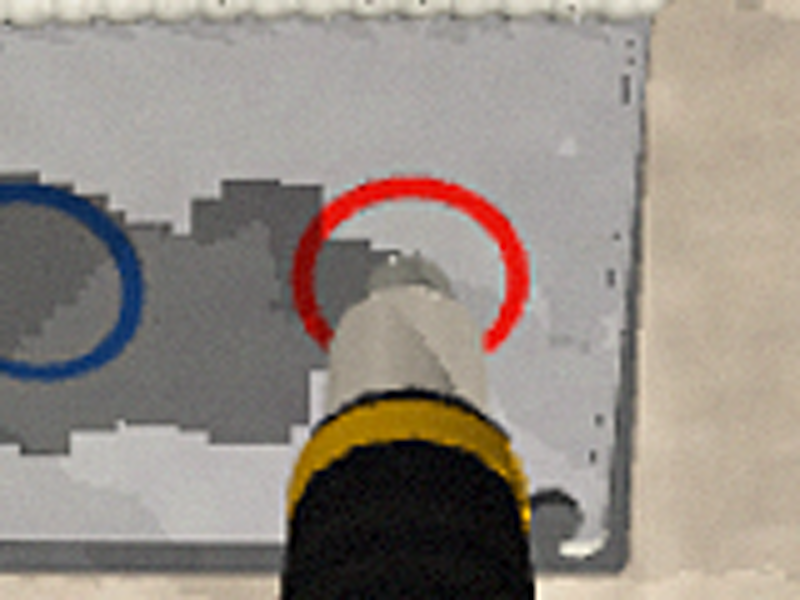

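{"name": "servo_tool", "arguments": {
  "plan": [
    [[0.001,-0.0005,-0.002,0,-1],[0.0004,0,-0.001,0,-1],[0.0004,0,-0.001,0,-1],[0,0,0,0,-1],[0,0,0,0,-1],[0,0,0,0,-1]]
  ]
}}

```text
time_s: 21.5
eef_pos: [0.4915, -0.3063, 0.1293]
eef_rot: [0.0, 0.999, -0.047, 0.0]
wrist_force: [-0.6, -0.7, 1.8]
opening: 0.289
```

{"name": "servo_tool", "arguments": {
  "plan": [
    [[0.0004,0,-0.001,0,-1],[0.0004,0,-0.001,0,-1],[0.0002,0,-0.0007,0,-1],[0,0,0,0,-1],[0,0,0,0,-1],[0,0,0,0,-1]]
  ]
}}

```text
time_s: 22.1
eef_pos: [0.4925, -0.3064, 0.1265]
eef_rot: [0.0, 0.999, -0.047, 0.0]
wrist_force: [-1.5, -2.0, 3.8]
opening: 0.288
```

Run:
```python
from h import *
fs=[]
for i in range(6):
    c=camera("wrist");o=get_obs();fs.append(o["wrist_force"])
print(np.array(fs).round(1),np.mean(fs,0));print(o["time_s"],o["eef_pos"],fit2(c,o))
np.savez("ac.npz",pos=o["eef_pos"],rot=o["eef_rot"],**{k:c[k] for k in("img","camera_matrix","rvec","tvec")})
cv2.imwrite("pics/ac.png",cv2.resize(c["img"][110:230,240:400],(800,600),interpolation=2))
```

```text
[[-1.3 -0.9  4.1]
 [-1.  -1.1  4.1]
 [-1.9 -1.3  3.8]
 [-2.  -1.6  3.7]
 [-1.8 -1.7  3.5]
 [-1.5 -2.   3.6]] [-1.57054587 -1.44485835  3.81144165]
22.4 [ 0.49250535 -0.30637845  0.12649418] (array([321.02824859, 329.85310734]), [np.float64(190.0), np.float64(197.0)])
```

View pics/ac.png

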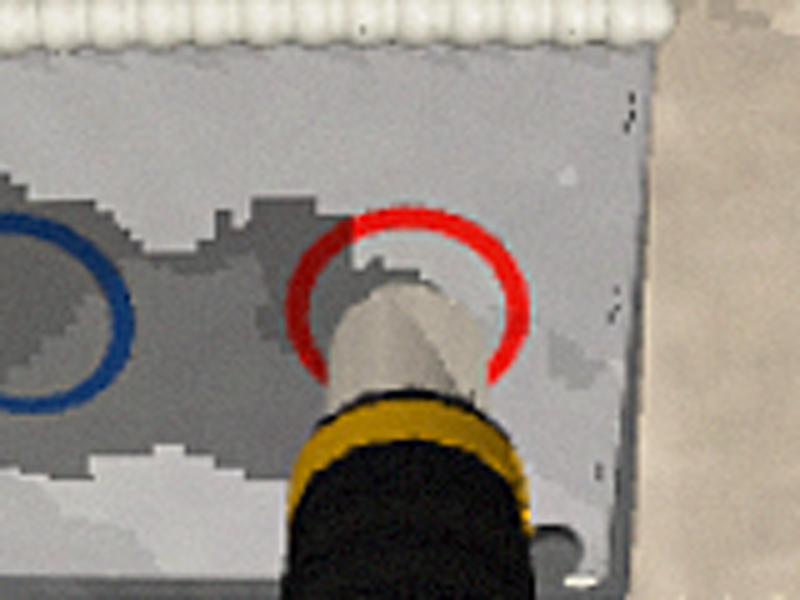

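Run:
```python
from h import *
s=camera("scene");o=get_obs();print(o["time_s"],o["eef_pos"],o["wrist_force"],abs(o["dq"]).max());cv2.imwrite("pics/ad.png",s["img"])
print(hand_in())
```

```text
22.45 [ 0.49251889 -0.30633876  0.1264688 ] [-0.93067615 -1.60741331  4.26674181] 0.0018175642073176273
the job is handed in; nothing more can be done
None
```

View pics/ad.png

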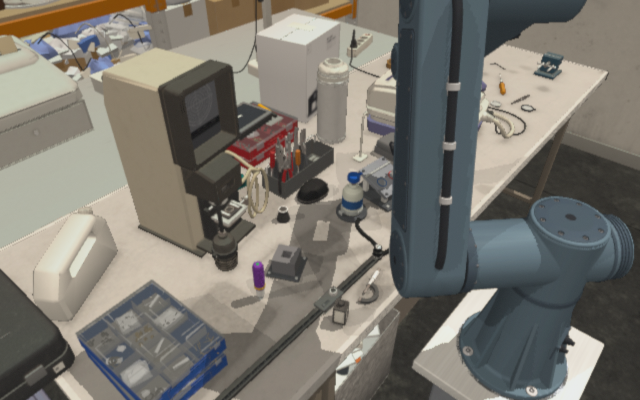

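The job is handed in at 22.5 s, with the probe still held on the red ring. The probe may be about 1° off square; the other checks came out as wanted.

- **Cap:** I pressed the blue cap down to its stop with the shut fingers (about 22 N), then raised the hand. A picture afterwards shows the cap back up.
- **Probe:** I took the black probe out of the stand. The moves cannot tilt the tool, so I leaned the probe in the grip by pushing its nose against the stand's hole. It went too far (about 22.4°), so I pushed it back a little.
- **Placing:** The tip centre is within roughly 1 mm of the ring centre in the wrist picture, and the turn matches the plate.
- **Push:** The measured force is about 4.7–5 N along the axis. The hand went down about 5.2 mm after contact, close to half of the tip's travel, and the arm was still.
- **Tilt:** The two final fits gave 20.9° and 21.3° against the wanted 20°, with an uncertainty of about 1°. An earlier, simpler fit had read about 2° lower; I trusted the fits that used more features.
- **Other things:** The loupe, the domed case and the purple probe stand where they were in the last scene picture. The arm hides most of the plate from that camera, so the final placing was checked only with the wrist camera and the force.

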